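# Key the stamp carousel and hang up the stamps

### The job

Put the hand stamps away on the stamp carousel. First turn the carousel's hub until the keyway across it lines up with the slot in its shaft, and drop the locking key from its wooden rest fully home through both, so that the carousel cannot swing; only then hang every stamp standing on the table by its eye on the carousel's pegs, and leave the key in. Do not knock the ink pad, the ink jar or the loose wood type about.

Things in the scene. Friction and masses are not known exactly. Their poses are not given: they have to be found in the camera images.
- hub (a joint): angle of the carousel's hub about its upright shaft, rad, growing anticlockwise from above. At 0 or pi (either way round) the keyway across the hub lies along the shaft's slot. Turns either way and stays where left (0.12 N m friction)
- shaft_top (a point): top centre of the carousel's upright brass shaft, 261 mm above the table; its round foot, 136 mm across, is fixed. The shaft end, 20 x 24 mm, stands 8 mm out of the hub's collar and is cut right across by a slot 10 mm wide, 38 mm deep, along this point's x. Z up
- hub_pegs (a point): on the hub's axis at peg height, 205 mm above the table; turns with the hub, z up. Four level round pegs 8 mm thick point outwards at 60, 120, 240 and 300 degrees anticlockwise from this x: straight to 125 mm from the axis, then turned up, ending 139 mm out and 14 mm above the peg line
- hub_collar (a point): on the hub's axis at the top of its collar, 253 mm above the table; turns with the hub, z up. The collar, 56 mm (x) by 50 mm (y) and 40 mm high, is the grip for turning it; it ends 8 mm above the peg line. A keyway 10 mm wide, 30 mm deep crosses its top along x; the flat sides 50 mm apart are parallel to it
- key_shoulder (a point): steel locking key, 0.12 kg: blade 52 mm long (x), 6 thick (y), 30 deep, pointing down under a grip block 42 long, 16 thick (y), 42 high. Point: middle of the step between them. Starts upright, blade in the groove of a fixed wooden rest (90 x 50 x 40 mm), step at the rest's top. Home: step lies on the shaft's top, blade through slot and keyway. Z up; a half turn looks the same
- stamp1_eye (a point): hand stamp of dark wood, upright on a 42 x 62 x 22 mm base, 114 mm high, 0.18 kg; up to four alike, some absent. Its handle is a plate 14 mm thick (its x), 44 mm wide (its y). Point: centre of the hanging eye (28 wide, 30 high, arched top) through the plate along x, 67 mm above the underside; solid grip tab from 15 to 47 mm above the point. Z up; a half turn looks the same
- stamp2_eye (a point): hand stamp of dark wood, upright on a 42 x 62 x 22 mm base, 114 mm high, 0.18 kg; up to four alike, some absent. Its handle is a plate 14 mm thick (its x), 44 mm wide (its y). Point: centre of the hanging eye (28 wide, 30 high, arched top) through the plate along x, 67 mm above the underside; solid grip tab from 15 to 47 mm above the point. Z up; a half turn looks the same
- stamp3_eye (a point): hand stamp of dark wood, upright on a 42 x 62 x 22 mm base, 114 mm high, 0.18 kg; up to four alike, some absent. Its handle is a plate 14 mm thick (its x), 44 mm wide (its y). Point: centre of the hanging eye (28 wide, 30 high, arched top) through the plate along x, 67 mm above the underside; solid grip tab from 15 to 47 mm above the point. Z up; a half turn looks the same
- stamp4_eye (a point): hand stamp of dark wood, upright on a 42 x 62 x 22 mm base, 114 mm high, 0.18 kg; up to four alike, some absent. Its handle is a plate 14 mm thick (its x), 44 mm wide (its y). Point: centre of the hanging eye (28 wide, 30 high, arched top) through the plate along x, 67 mm above the underside; solid grip tab from 15 to 47 mm above the point. Z up; a half turn looks the same
- inkpad: bystander: ink pad tin 75 x 55 x 18 mm lying on the table, origin under its middle
- inkjar: bystander: ink jar 60 mm across, 65 mm high, origin under its middle
- woodtype1: bystander: block of wood type 60 x 28 x 23 mm lying on the table, origin under its middle
- woodtype2: bystander: block of wood type 55 x 30 x 23 mm lying on the table, origin under its middle
Things that resemble listed ones, but are neither listed nor needed, are in the scene too. Leave any purple look-alike of the part that bears stamp1_eye alone.

How it is judged:
By the outcome, as a careful person would: the job done as asked, in the order asked, and still so for the second after the job is handed in, with the robot touching nothing.
Of stamp1, stamp2, stamp3, stamp4 only 2 to 4 are there at a start; the rules pass over those that are not, and their reading is None.
At some moment in a run one of stamp1, stamp2, stamp3, stamp4 may be knocked a few centimetres aside while the robot is not near it.
It also fails if it takes over 210 s, if anything falls off the work surface, if the arm or the gripper's body presses on something with over 40 N, if the wrist force passes 120 N, or if a joint passes its speed limit or range.

### The arm

A 7-joint arm with a two-finger parallel gripper is mounted at the origin on the work surface. World frame = base frame: x ahead of the robot, y to its left, z up, the work surface at z = 0. Lengths are in m, angles in degrees, forces in N, time in s.
With the tool pointing down it reaches from about 0.425 to 0.875 m from the base axis. Payload 4.7 kg.
Tool frame: the origin (TCP) lies at the very end of the fingers, on their centre line; the grasp point (between the pads) lies 19 mm behind it (env.grip_point_offset is the distance from the TCP to the grasp point, in m); z points along the fingers, y is the line along which they close (so a half turn about z gives the same grasp; the last joint's range is limited). The gripper opens to 87 mm and grips with 3 to 60 N. Pads are 19 mm wide; open, the fingers measure 117 mm over their backs; the gripper's body (75 mm by 190 mm) begins 51 mm behind the grasp point.
Start: joints at [-69.379, 18.392, -4.016, 83.108, 1.295, 78.541, -3.26], TCP at [0.22, 0.612, 0.223] pointing down, gripper open.
Joint ranges: [-163.93, 163.93], [-17.29, 119.83], [-79.2, 71.16], [3.27, 140.29], [-89.18, 269.18], [5.43, 117.66], [-154.24, 154.24]. Speed limits (degrees/s): [147.25, 147.25, 180, 180, 180, 180, 180].

### API

Orientations are given as [roll, pitch, yaw] about the fixed x, y, z axes, in that order (R = Rz(yaw) Ry(pitch) Rx(roll)).
In Python, from cell import env gives the robot as it stands.
- The arm moves only by the tool jog_arm, never from a script. Its argument "motion" is a list of rows, each an object of numbers: "x", "y", "z": the shift along the tool's x, y, z in cm; "ax", "ay", "az": the turn, a rotation vector about the tool's x, y, z in degrees. In form: [{"x": .., "y": .., "z": .., "ax": .., "ay": .., "az": ..}, ...]. A call has exactly 5 rows; each row shifts and turns the commanded pose from where the row before left it, along the tool's axes as they then stand; what a row does not reach is not made up. A row lasts 1/10 s, in which the tool goes at most 50 mm and 8.59 degrees, less where a joint would pass 70% of its speed; a pose out of reach is approached as far as the arm can. A call is refused whole if a number of a shift passes 5 or a number of a turn 8.59, either way. A call with a gripper value outside its range is refused whole. "claw" is the gripper command: -1 is shut, 1 is fully open, values between are in proportion, set as the call begins (left out, the last holds). The fingers move at their own pace and stop on an object; "squeeze" is the grip in N (left out, the last holds). Time passes only in rows, so rows that do not move let the fingers close, or fill a call up. It gives the time, the measured TCP pose, the force, the opening and the grip force at its end, in the units of the state.
- env.get_obs(): the state, without advancing time (a new reading comes with each control period).
- env.read_camera(name): name is "scene" or "top" or "wrist"; returns the picture (480x640x3 uint8, red, green, blue); there is no depth.
- env.camera_params(name): a dict with "fx", "fy", "cx", "cy" (pixels), "extrinsics" (4x4, takes a point from world to camera coordinates). Camera axes: x right, y up, looking along -z (the intrinsics and any distortion apply to the point x, -y, -z); pixel columns grow to the right and rows downward; lengths in m; the calibration is good to about 2 mm. A picture is of the moment at which its call begins: read the wrist's pose just before it. camera_params takes no time and is no camera call; for the wrist camera it gives the pose at the moment of the call.
- env.sign_off(): hands the job in; it is judged then, once.
The state is a dict: "time_s": time; "qpos": joint angles; "joint_velocities": joint speeds; "effort": joint torques, N m; "tool_pos": TCP position; "tool_rot": TCP orientation; "force": force on the tool from outside, world axes, zero at the start; "wrist_torque": the same for the moment, N m; "grip_width": finger opening in m; "grasp_force": force on a finger pad.
Only numpy, scipy, OpenCV 4.12 (cv2) and the standard library are available. Lean on these libraries where they do the work, as an engineer would, in place of code of your own. Each camera call takes 0.05 s, during which the arm holds its last target. There are 200 camera calls.

## Working session

There is one attempt and no reset: what is moved stays moved. The work goes in short steps, Python scripts to look and compute and a tool call to move; the robot and the scene stay as the last step left them, time stands still between calls to the robot, and variables do not carry over. Pictures are saved under pics/ and viewed, at most 14 in all, crops included, and the job is handed in when it is done.

Besides the shell and the picture viewer there is one more tool, called by a JSON object that holds its "api" and its "payload". jog_arm: Moves the arm, as the interface text tells. Its arguments: {"type":"object","properties":{"motion":{"type":"array"},"claw":{"type":"number"},"squeeze":{"type":"number"}},"required":["motion"]}

```bash
ls; mkdir -p pics
cat > h.py <<'E'
import numpy as np, cv2
from cell import env
from scipy.spatial.transform import Rotation as R
def shot(n,f=None):
    p=env.camera_params(n); im=env.read_camera(n)[:,:,::-1].copy()
    if f: cv2.imwrite('pics/'+f,im)
    return im,p
def ray(p,u,v):
    E=np.array(p['extrinsics']);d=np.array([(u-p['cx'])/p['fx'],-(v-p['cy'])/p['fy'],-1.])
    return -E[:3,:3].T@E[:3,3],E[:3,:3].T@d
def onz(p,u,v,z):
    o,d=ray(p,u,v);return o+d*(z-o[2])/d[2]
def proj(p,X):
    E=np.array(p['extrinsics']);c=E[:3,:3]@np.array(X)+E[:3,3]
    return p['cx']+p['fx']*c[0]/-c[2],p['cy']-p['fy']*c[1]/-c[2]
E
python3 - <<'E'
from h import *
print(env.get_obs())
for n in ('scene','top','wrist'):
    im,p=shot(n,n+'0.png'); print(n,p)
E
```

```text
pics
{'time_s': 0.0, 'qpos': array([-69.38068958,  18.43935609,  -4.01847864,  83.17639787,
         1.29573787,  78.54333498,  -3.25905085]), 'joint_velocities': array([ 0.01777733, -0.05051955, -0.05584365,  0.05739329, -0.00927856,
        0.04859326, -0.04231406]), 'effort': array([ 3.09953816e-05, -4.91286063e+01, -4.03533652e-01, -3.12527275e+01,
       -6.38065115e-02,  4.37069067e-02,  1.76980120e-04]), 'tool_pos': array([0.22012731, 0.61097073, 0.22144549]), 'tool_rot': array([-1.79886215e+02,  5.76998977e-03,  1.60194371e+02]), 'force': array([-0.3324262 ,  0.24277463, -0.4196832 ]), 'wrist_torque': array([ 0.00405095,  0.02353587, -0.00974531]), 'grasp_force': 0.0, 'grip_width': 0.08676581000157678}
scene {'fx': 532.075028923508, 'fy': 532.075028923508, 'cx': 317.8062519964667, 'cy': 239.79792211221337, 'extrinsics': array([[ 0.66295586,  0.74865002,  0.0035592 , -0.34431093],
       [-0.43655479,  0.38271366,  0.81421752,  0.0814823 ],
       [ 0.60820181, -0.54134407,  0.58054902, -1.34597178],
       [ 0.        ,  0.        ,  0.        ,  1.        ]])}
top {'fx': 580.3411463830448, 'fy': 580.3411463830448, 'cx': 317.2397059926569, 'cy': 243.1687374440666, 'extrinsics': array([[ 9.70258409e-03, -9.99950662e-01,  2.12925332e-03,
         7.81064530e-03],
       [ 9.90291743e-01,  9.90410122e-03,  1.38651260e-01,
        -5.31850620e-01],
       [-1.38665508e-01,  7.63306476e-04,  9.90338980e-01,
        -1.18143932e+00],
       [ 0.00000000e+00,  0.00000000e+00,  0.00000000e+00,
         1.00000000e+00]])}
wrist {'fx': 387.8392376339195, 'fy': 387.8392376339195, 'cx': 319.8074297340166, 'cy': 239.8386332520947, 'extrinsics': array([[ 0.33979257,  0.94049851, -0.00188576, -0.65019127],
       [-0.91259225,  0.32922417, -0.24245996,  0.02787726],
       [-0.2274124 ,  0.08410702,  0.97015958, -0.38903113],
       [ 0.        ,  0.        ,  0.        ,  1.        ]])}
```

View pics/scene0.png

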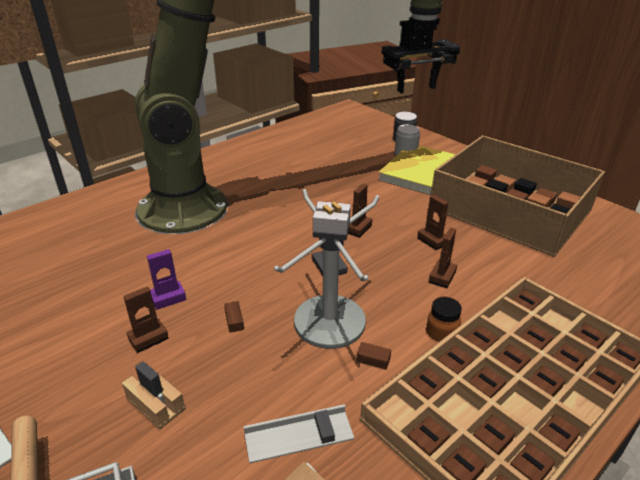

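View pics/top0.png

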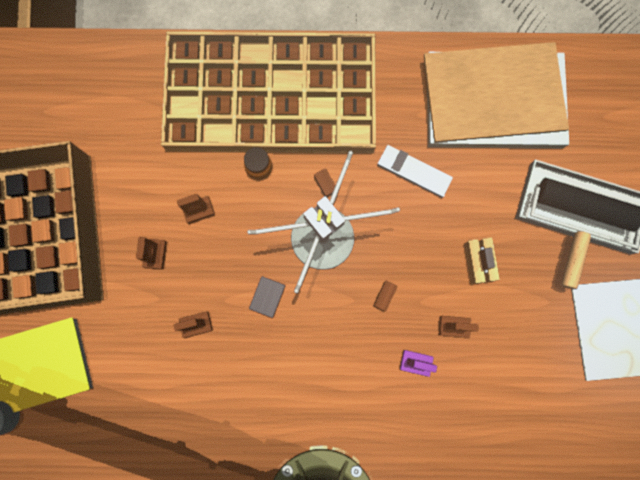

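The scene shows the carousel in the middle with the brass shaft ends at top-image (325,215). The key sits in its wooden rest at (484,260), and the decoy key lies in a tray at (398,158). There are four dark stamps at (196,208), (151,252), (194,324) and (458,326), and a purple one at (418,362). The ink pad is at (267,297), the jar at (257,163), and the wood type at (325,183) and (385,296).

Run:
```python
from h import *
im=cv2.imread('pics/top0.png');p=env.camera_params('top')
a=cv2.resize(im[185:255,285:365],None,fx=5,fy=5,interpolation=cv2.INTER_CUBIC)
b=cv2.resize(im[225:295,445:525],None,fx=5,fy=5,interpolation=cv2.INTER_CUBIC)
cv2.imwrite('pics/z1.png',np.hstack([a,b]))
for n,u,v,z in [('shaft',324.5,215,.261),('key',487,257,.08),('s1',196,208,.11),('s2',150,250,.11),('s3',194,323,.11),('s4',462,326,.11),('purple',418,362,.05),('pad',267,297,.018),('jar',257,163,.065),('t1',325,183,.023),('t2',385,296,.023)]:
    print(n,onz(p,u,v,z).round(3))
p=env.camera_params('wrist');E=np.array(p['extrinsics']);o=env.get_obs();Rt=R.from_euler('xyz',o['tool_rot'],degrees=True).as_matrix()
print('cam in tool',Rt.T@(-E[:3,:3].T@E[:3,3]-o['tool_pos'])); print((E[:3,:3]@Rt).round(3))
```

```text
shaft [0.549 0.001 0.261]
key [ 0.501 -0.33   0.08 ]
s1 [0.59  0.255 0.11 ]
s2 [0.505 0.342 0.11 ]
s3 [0.363 0.25  0.11 ]
s4 [ 0.362 -0.269  0.11 ]
purple [ 0.29  -0.193  0.05 ]
pad [0.419 0.118 0.018]
jar [0.696 0.141 0.065]
t1 [ 0.665 -0.002  0.023]
t2 [ 0.423 -0.13   0.023]
cam in tool [ 0.06672069  0.00118127 -0.16139542]
[[-0.001  1.     0.   ]
 [ 0.97   0.001  0.242]
 [ 0.242  0.    -0.97 ]]
```

View pics/z1.png

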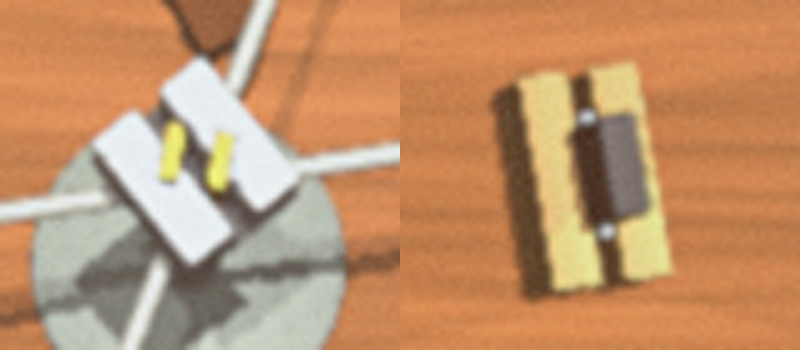

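```bash
cat >> h.py <<'E'
def plan(x,y,z,yaw,n,o=None):
    "rows in tool axes for a straight move to x,y,z,yaw, tool down; prints small tilt corrections too"
    o=o or env.get_obs();P=np.array(o['tool_pos']);r0=R.from_euler('xyz',o['tool_rot'],degrees=True)
    r1=R.from_euler('xyz',[180,0,yaw],degrees=True)
    y0=o['tool_rot'][2];dy=(yaw-y0+180)%360-180
    d=(np.array([x,y,z])-P)/n*100
    print('from',P.round(4),np.round(o['tool_rot'],2),'dyaw',round(dy,1),'bearing off',round((yaw-np.degrees(np.arctan2(y,x))-90+180)%360-180))
    for i in range(n):
        t=R.from_euler('xyz',[180,0,y0+dy*i/n],degrees=True).inv().apply(d)
        print('{"x":%.2f,"y":%.2f,"z":%.2f,"az":%.2f}'%(*t,-dy/n),end=',' if (i+1)%5 else '\n')
E
python3 -c "
from h import *
plan(.549,0,.37,213,15)"
```

```text
from [0.2202 0.6111 0.2217] [-179.92    0.    160.19] dyaw 52.8 bearing off 123
{"x":-3.44,"y":-3.09,"z":-0.99,"az":-3.52},{"x":-3.25,"y":-3.30,"z":-0.99,"az":-3.52},{"x":-3.04,"y":-3.49,"z":-0.99,"az":-3.52},{"x":-2.82,"y":-3.67,"z":-0.99,"az":-3.52},{"x":-2.59,"y":-3.84,"z":-0.99,"az":-3.52}
{"x":-2.35,"y":-3.99,"z":-0.99,"az":-3.52},{"x":-2.10,"y":-4.12,"z":-0.99,"az":-3.52},{"x":-1.84,"y":-4.24,"z":-0.99,"az":-3.52},{"x":-1.58,"y":-4.35,"z":-0.99,"az":-3.52},{"x":-1.31,"y":-4.44,"z":-0.99,"az":-3.52}
{"x":-1.03,"y":-4.51,"z":-0.99,"az":-3.52},{"x":-0.75,"y":-4.56,"z":-0.99,"az":-3.52},{"x":-0.47,"y":-4.60,"z":-0.99,"az":-3.52},{"x":-0.19,"y":-4.62,"z":-0.99,"az":-3.52},{"x":0.10,"y":-4.63,"z":-0.99,"az":-3.52}
```

{"api": "jog_arm", "payload": {"motion": [{"x": -3.4, "y": -3.1, "z": -1, "az": -3.5}, {"x": -3.2, "y": -3.3, "z": -1, "az": -3.5}, {"x": -3, "y": -3.5, "z": -1, "az": -3.5}, {"x": -2.8, "y": -3.7, "z": -1, "az": -3.5}, {"x": -2.6, "y": -3.8, "z": -1, "az": -3.5}]}}

```text
$.motion[0]: bad value
```

{"api": "jog_arm", "payload": {"motion": [{"x": -2.3, "y": -4, "z": -1, "az": -3.5}, {"x": -2.1, "y": -4.1, "z": -1, "az": -3.5}, {"x": -1.8, "y": -4.2, "z": -1, "az": -3.5}, {"x": -1.6, "y": -4.3, "z": -1, "az": -3.5}, {"x": -1.3, "y": -4.4, "z": -1, "az": -3.5}]}}

```text
$.motion[0]: bad value
```

{"api": "jog_arm", "payload": {"motion": [{"x": -1, "y": -4.5, "z": -1, "az": -3.5}, {"x": -0.7, "y": -4.6, "z": -1, "az": -3.5}, {"x": -0.5, "y": -4.6, "z": -1, "az": -3.5}, {"x": -0.2, "y": -4.6, "z": -1, "az": -3.5}, {"x": 0.1, "y": -4.6, "z": -1, "az": -3.5}]}}

```text
$.motion[0]: bad value
```

{"api": "jog_arm", "payload": {"motion": [{}, {}, {}, {}, {}]}}

```text
$.motion[0]: bad value
```

Run:
```python
from h import *
o=env.get_obs();print(o['tool_pos'],o['tool_rot'],o['qpos'].round(1),o['time_s'])
im,p=shot('wrist','w1.png')
```

```text
[0.22021538 0.61113529 0.22171163] [-1.79917281e+02  4.49946973e-03  1.60190170e+02] [-69.4  18.4  -4.   83.2   1.3  78.5  -3.3] 0.15
```

View pics/w1.png

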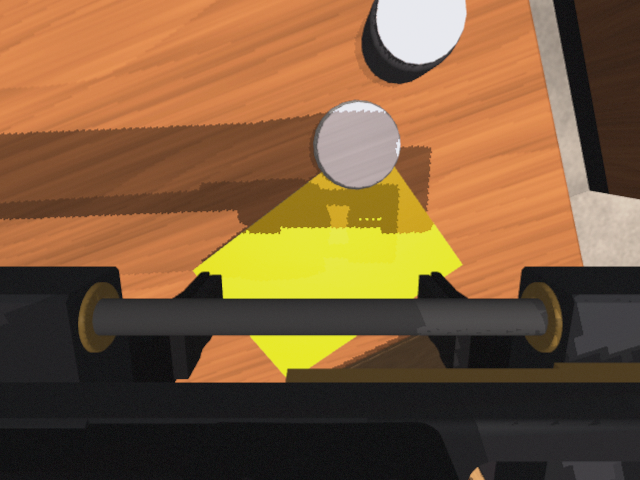

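Every row needs all six keys. The wrist view is clear only in its upper half, so I will place the camera over the shaft.

```bash
python3 -c "
from h import *
plan(.60,.033,.36,213,15)"
```

```text
from [0.2202 0.6112 0.2219] [-1.7993e+02  1.0000e-02  1.6019e+02] dyaw 52.8 bearing off 120
{"x":-3.69,"y":-2.77,"z":-0.92,"az":-3.52},{"x":-3.51,"y":-2.99,"z":-0.92,"az":-3.52},{"x":-3.32,"y":-3.20,"z":-0.92,"az":-3.52},{"x":-3.12,"y":-3.40,"z":-0.92,"az":-3.52},{"x":-2.90,"y":-3.58,"z":-0.92,"az":-3.52}
{"x":-2.68,"y":-3.75,"z":-0.92,"az":-3.52},{"x":-2.44,"y":-3.91,"z":-0.92,"az":-3.52},{"x":-2.20,"y":-4.05,"z":-0.92,"az":-3.52},{"x":-1.94,"y":-4.18,"z":-0.92,"az":-3.52},{"x":-1.68,"y":-4.29,"z":-0.92,"az":-3.52}
{"x":-1.42,"y":-4.39,"z":-0.92,"az":-3.52},{"x":-1.15,"y":-4.47,"z":-0.92,"az":-3.52},{"x":-0.87,"y":-4.53,"z":-0.92,"az":-3.52},{"x":-0.59,"y":-4.57,"z":-0.92,"az":-3.52},{"x":-0.31,"y":-4.60,"z":-0.92,"az":-3.52}
```

{"api": "jog_arm", "payload": {"motion": [{"x": -3.7, "y": -2.8, "z": -0.9, "ax": 0, "ay": 0, "az": -3.5}, {"x": -3.5, "y": -3.0, "z": -0.9, "ax": 0, "ay": 0, "az": -3.5}, {"x": -3.3, "y": -3.2, "z": -0.9, "ax": 0, "ay": 0, "az": -3.5}, {"x": -3.1, "y": -3.4, "z": -0.9, "ax": 0, "ay": 0, "az": -3.5}, {"x": -2.9, "y": -3.6, "z": -0.9, "ax": 0, "ay": 0, "az": -3.5}]}}

```text
time_s: 0.7
tool_pos: [0.3469, 0.4164, 0.2678]
tool_rot: [180.0, 0.0, 177.8]
force: [0.7, 0.5, -0.3]
grip_width: 0.0868
grasp_force: 0.0
```

{"api": "jog_arm", "payload": {"motion": [{"x": -2.7, "y": -3.7, "z": -0.9, "ax": 0, "ay": 0, "az": -3.5}, {"x": -2.4, "y": -3.9, "z": -0.9, "ax": 0, "ay": 0, "az": -3.5}, {"x": -2.2, "y": -4.0, "z": -0.9, "ax": 0, "ay": 0, "az": -3.5}, {"x": -1.9, "y": -4.2, "z": -0.9, "ax": 0, "ay": 0, "az": -3.5}, {"x": -1.7, "y": -4.3, "z": -0.9, "ax": 0, "ay": 0, "az": -3.5}]}}

```text
time_s: 1.2
tool_pos: [0.4724, 0.2243, 0.313]
tool_rot: [180.0, 0.0, -164.7]
force: [1.0, 0.4, 0.5]
grip_width: 0.0872
grasp_force: 0.0
```

{"api": "jog_arm", "payload": {"motion": [{"x": -1.4, "y": -4.4, "z": -0.9, "ax": 0, "ay": 0, "az": -3.5}, {"x": -1.1, "y": -4.5, "z": -0.9, "ax": 0, "ay": 0, "az": -3.5}, {"x": -0.9, "y": -4.5, "z": -0.9, "ax": 0, "ay": 0, "az": -3.5}, {"x": -0.6, "y": -4.6, "z": -0.9, "ax": 0, "ay": 0, "az": -3.5}, {"x": -0.3, "y": -4.6, "z": -0.9, "ax": 0, "ay": 0, "az": -3.5}]}}

```text
time_s: 1.7
tool_pos: [0.5981, 0.0308, 0.358]
tool_rot: [180.0, 0.0, -147.1]
force: [-0.5, 0.3, -0.3]
grip_width: 0.0872
grasp_force: 0.0
```

{"api": "jog_arm", "payload": {"motion": [{"x": 0, "y": 0, "z": 0, "ax": 0, "ay": 0, "az": 0}, {"x": 0, "y": 0, "z": 0, "ax": 0, "ay": 0, "az": 0}, {"x": 0, "y": 0, "z": 0, "ax": 0, "ay": 0, "az": 0}, {"x": 0, "y": 0, "z": 0, "ax": 0, "ay": 0, "az": 0}, {"x": 0, "y": 0, "z": 0, "ax": 0, "ay": 0, "az": 0}]}}

```text
time_s: 2.2
tool_pos: [0.597, 0.0338, 0.3575]
tool_rot: [180.0, 0.0, -147.2]
force: [0.5, 0.3, -0.3]
grip_width: 0.0871
grasp_force: 0.0
```

Run:
```python
from h import *
o=env.get_obs();print(o['tool_pos'],o['tool_rot'],o['qpos'].round(1),o['time_s'])
im,p=shot('wrist','w2.png')
```

```text
[0.59696695 0.03383377 0.35747937] [ 1.79963829e+02  5.08249673e-03 -1.47175908e+02] [-26.3  10.6  24.6  78.5  -4.4  91.8 120.6] 2.2
```

View pics/w2.png

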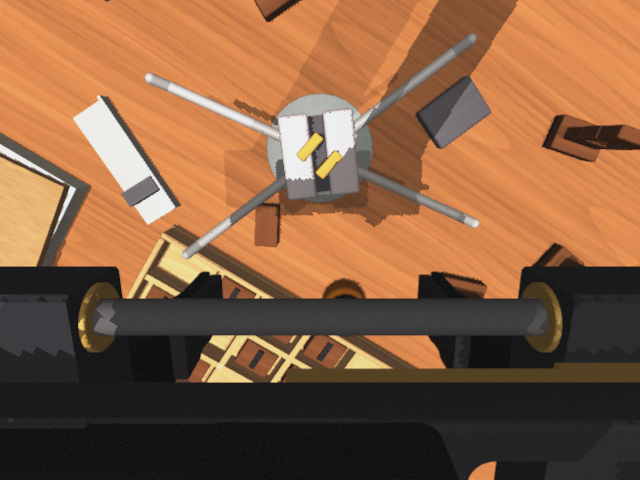

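The picture shows the collar from straight above at about (318,153), with the brass strips at (310,147) and (329,165). The keyway is nearly vertical in the image.

```bash
cat >> h.py <<'E'
def hub(im,p,box=None,kw=True):
    hsv=cv2.cvtColor(im,cv2.COLOR_BGR2HSV)
    m=cv2.inRange(hsv,(20,110,120),(35,255,255))
    u0,v0=proj(p,[.549,.001,.261]);u0=int(u0);v0=int(v0);w=np.zeros_like(m);w[max(0,v0-45):v0+45,max(0,u0-45):u0+45]=255
    m&=w
    cs,_=cv2.findContours(m,cv2.RETR_EXTERNAL,cv2.CHAIN_APPROX_NONE)
    cs=sorted(cs,key=cv2.contourArea)[-2:];C=[]
    for c in cs:
        g=np.array([onz(p,*q[0],.261) for q in c])[:,:2].astype(np.float32)*1000
        r=cv2.minAreaRect(g);b=cv2.boxPoints(r);e=[b[1]-b[0],b[2]-b[1]];e=max(e,key=np.linalg.norm)
        C.append(np.array(r[0]));print('strip',np.round(r[0],1),np.round(r[1],1),'yaw',round((np.degrees(np.arctan2(e[1],e[0]))+90)%180-90,1))
    d=C[1]-C[0];print('shaft centre',((C[0]+C[1])/2).round(1),'slot yaw from pair',round((np.degrees(np.arctan2(d[1],d[0]))-90+90)%180-90,1))
    if kw:
        m=cv2.inRange(hsv,(0,0,95),(180,45,255))&w
        cv2.imwrite('pics/m.png',m)
E
python3 - <<'E'
from h import *
im,p=shot('wrist'); hub(im,p)
g=cv2.cvtColor(im,cv2.COLOR_BGR2GRAY)[90:215,255:380]
ls=cv2.createLineSegmentDetector().detect(g)[0][:,0]
for l in ls:
    if np.hypot(l[0]-l[2],l[1]-l[3])>25:
        a=onz(p,l[0]+255,l[1]+90,.253);b=onz(p,l[2]+255,l[3]+90,.253);d=b-a
        print((l+[255,90,255,90]).round(),(a[:2]*1000).round(1),(b[:2]*1000).round(1),'yaw',round(np.degrees(np.arctan2(d[1],d[0]))%180,1))
E
```

```text
strip [549.5  11.6] [ 5.7 18.8] yaw -9.1
strip [546.8  -5.1] [ 5.9 19. ] yaw -9.8
shaft centre [548.1   3.3] slot yaw from pair -9.2
[323. 113. 327. 154.] [524.1  -9. ] [544.8   7.6] yaw 38.7
[282. 141. 285. 177.] [553.6 -22.8] [572.7  -8.2] yaw 37.2
[316. 194. 311. 153.] [571.7  15.4] [550.1  -2.1] yaw 39.0
[309. 141. 307. 116.] [544.   -7.8] [531.3 -17.4] yaw 37.2
[305. 158. 323. 139.] [555.2  -3.8] [ 5.381e+02 -4.000e-01] yaw 168.7
[334. 152. 316. 171.] [540.9  10.8] [558.1   7.1] yaw 167.9
[323. 179. 340. 155.] [559.8  14. ] [540.5  15.2] yaw 176.5
[355. 131. 377. 109.] [522.4  14.8] [503.3  19.2] yaw 166.7
[349. 109. 324. 112.] [512.8   4. ] [523.3  -8.6] yaw 129.9
[305. 115. 279. 117.] [531.6 -18.8] [541.9 -31.7] yaw 128.8
[278. 132. 255. 121.] [550.3 -27.7] [552.4 -44.1] yaw 97.1
[255. 127. 280. 139.] [556.1 -42.1] [553.3 -24.5] yaw 98.9
[345.  99. 320.  92.] [509.4  -1.9] [514.4 -17.4] yaw 107.9
[319.  92. 288. 102.] [514.7 -18.4] [531. -32.] yaw 140.1
[266. 137. 269. 166.] [557.2 -32.5] [572.4 -21.4] yaw 36.2
[255. 205. 285. 182.] [600.5 -15.5] [576.1  -6.6] yaw 160.1
```

```bash
python3 -c "
from h import *
plan(.548,.003,.32,219.2,5)"
```

```text
from [0.5971 0.0333 0.3576] [ 1.7998e+02  2.0000e-02 -1.4723e+02] dyaw 6.4 bearing off 129
{"x":1.15,"y":0.02,"z":0.75,"az":-1.29},{"x":1.15,"y":0.05,"z":0.75,"az":-1.29},{"x":1.15,"y":0.07,"z":0.75,"az":-1.29},{"x":1.15,"y":0.10,"z":0.75,"az":-1.29},{"x":1.15,"y":0.13,"z":0.75,"az":-1.29}
```

{"api": "jog_arm", "payload": {"motion": [{"x": 1.15, "y": 0.02, "z": 0.75, "ax": 0, "ay": 0, "az": -1.3}, {"x": 1.15, "y": 0.05, "z": 0.75, "ax": 0, "ay": 0, "az": -1.3}, {"x": 1.15, "y": 0.07, "z": 0.75, "ax": 0, "ay": 0, "az": -1.3}, {"x": 1.15, "y": 0.1, "z": 0.75, "ax": 0, "ay": 0, "az": -1.3}, {"x": 1.15, "y": 0.13, "z": 0.75, "ax": 0, "ay": 0, "az": -1.3}]}}

```text
time_s: 2.8
tool_pos: [0.5478, 0.0022, 0.3198]
tool_rot: [180.0, 0.0, -140.7]
force: [-0.2, 0.6, 0.2]
grip_width: 0.0872
grasp_force: 0.0
```

{"api": "jog_arm", "payload": {"motion": [{"x": 0, "y": 0, "z": 2, "ax": 0, "ay": 0, "az": 0}, {"x": 0, "y": 0, "z": 2, "ax": 0, "ay": 0, "az": 0}, {"x": 0, "y": 0, "z": 2, "ax": 0, "ay": 0, "az": 0}, {"x": 0, "y": 0, "z": 2, "ax": 0, "ay": 0, "az": 0}, {"x": 0, "y": 0, "z": 1.7, "ax": 0, "ay": 0, "az": 0}]}}

```text
time_s: 3.3
tool_pos: [0.5479, 0.0025, 0.2221]
tool_rot: [180.0, -0.0, -140.8]
force: [0.2, -0.2, -0.4]
grip_width: 0.0871
grasp_force: 0.0
```

{"api": "jog_arm", "payload": {"motion": [{"x": 0, "y": 0, "z": 0, "ax": 0, "ay": 0, "az": 0}, {"x": 0, "y": 0, "z": 0, "ax": 0, "ay": 0, "az": 0}, {"x": 0, "y": 0, "z": 0, "ax": 0, "ay": 0, "az": 0}, {"x": 0, "y": 0, "z": 0, "ax": 0, "ay": 0, "az": 0}, {"x": 0, "y": 0, "z": 0, "ax": 0, "ay": 0, "az": 0}], "claw": -1, "squeeze": 15}}

```text
time_s: 3.8
tool_pos: [0.5488, 0.0021, 0.2239]
tool_rot: [-180.0, 0.1, -140.8]
force: [-1.1, 0.7, 0.8]
grip_width: 0.0548
grasp_force: 0.0
```

{"api": "jog_arm", "payload": {"motion": [{"x": 0, "y": 0, "z": 0, "ax": 0, "ay": 0, "az": 0}, {"x": 0, "y": 0, "z": 0, "ax": 0, "ay": 0, "az": 0}, {"x": 0, "y": 0, "z": 0, "ax": 0, "ay": 0, "az": 0}, {"x": 0, "y": 0, "z": 0, "ax": 0, "ay": 0, "az": 0}, {"x": 0, "y": 0, "z": 0, "ax": 0, "ay": 0, "az": 0}]}}

```text
time_s: 4.3
tool_pos: [0.5487, 0.0021, 0.2237]
tool_rot: [-180.0, 0.1, -140.8]
force: [-0.4, -0.8, 4.9]
grip_width: 0.0497
grasp_force: 15.0
```

{"api": "jog_arm", "payload": {"motion": [{"x": 0, "y": 0, "z": 0, "ax": 0, "ay": 0, "az": 4.85}, {"x": 0, "y": 0, "z": 0, "ax": 0, "ay": 0, "az": 4.85}, {"x": 0, "y": 0, "z": 0, "ax": 0, "ay": 0, "az": 4.85}, {"x": 0, "y": 0, "z": 0, "ax": 0, "ay": 0, "az": 4.85}, {"x": 0, "y": 0, "z": 0, "ax": 0, "ay": 0, "az": 4.85}]}}

```text
time_s: 4.8
tool_pos: [0.5487, 0.002, 0.2237]
tool_rot: [-180.0, 0.1, -165.2]
force: [0.1, 0.8, 4.2]
grip_width: 0.0503
grasp_force: 15.0
```

{"api": "jog_arm", "payload": {"motion": [{"x": 0, "y": 0, "z": 0, "ax": 0, "ay": 0, "az": 4.85}, {"x": 0, "y": 0, "z": 0, "ax": 0, "ay": 0, "az": 4.85}, {"x": 0, "y": 0, "z": 0, "ax": 0, "ay": 0, "az": 4.85}, {"x": 0, "y": 0, "z": 0, "ax": 0, "ay": 0, "az": 4.85}, {"x": 0, "y": 0, "z": 0, "ax": 0, "ay": 0, "az": 4.85}]}}

```text
time_s: 5.3
tool_pos: [0.5487, 0.0021, 0.2237]
tool_rot: [180.0, 0.1, 170.5]
force: [-0.6, -0.7, 5.0]
grip_width: 0.0496
grasp_force: 15.0
```

{"api": "jog_arm", "payload": {"motion": [{"x": 0, "y": 0, "z": 0, "ax": 0, "ay": 0, "az": 0}, {"x": 0, "y": 0, "z": 0, "ax": 0, "ay": 0, "az": 0}, {"x": 0, "y": 0, "z": 0, "ax": 0, "ay": 0, "az": 0}, {"x": 0, "y": 0, "z": 0, "ax": 0, "ay": 0, "az": 0}, {"x": 0, "y": 0, "z": 0, "ax": 0, "ay": 0, "az": 0}]}}

```text
time_s: 5.8
tool_pos: [0.5487, 0.002, 0.2237]
tool_rot: [180.0, 0.1, 170.8]
force: [-0.1, 0.3, 5.0]
grip_width: 0.0501
grasp_force: 15.0
```

{"api": "jog_arm", "payload": {"motion": [{"x": 0, "y": 0, "z": 0, "ax": 0, "ay": 0, "az": 0}, {"x": 0, "y": 0, "z": 0, "ax": 0, "ay": 0, "az": 0}, {"x": 0, "y": 0, "z": 0, "ax": 0, "ay": 0, "az": 0}, {"x": 0, "y": 0, "z": 0, "ax": 0, "ay": 0, "az": 0}, {"x": 0, "y": 0, "z": 0, "ax": 0, "ay": 0, "az": 0}], "claw": 1}}

```text
time_s: 6.3
tool_pos: [0.5482, 0.0021, 0.2228]
tool_rot: [-180.0, -0.0, 170.7]
force: [-0.7, -0.3, -0.2]
grip_width: 0.0814
grasp_force: 0.0
```

{"api": "jog_arm", "payload": {"motion": [{"x": 0, "y": 0, "z": -1.5, "ax": 0, "ay": 0, "az": 0}, {"x": 0, "y": 0, "z": -3, "ax": 0, "ay": 0, "az": 0}, {"x": 0, "y": 0, "z": -3, "ax": 0, "ay": 0, "az": 0}, {"x": -2, "y": 0, "z": -3, "ax": 0, "ay": 0, "az": 0}, {"x": -4, "y": 0, "z": -3, "ax": 0, "ay": 0, "az": 0}]}}

```text
time_s: 6.8
tool_pos: [0.607, -0.0071, 0.3622]
tool_rot: [179.8, 0.1, 170.8]
force: [0.7, -0.5, 0.1]
grip_width: 0.0871
grasp_force: 0.0
```

Run:
```python
from h import *
im,p=shot('wrist','w3.png');print(env.get_obs()['tool_pos'],env.get_obs()['tool_rot'],env.get_obs()['time_s']); hub(im,p)
u,v=map(int,proj(p,[.549,.001,.253]));c=65;print(u,v)
g=cv2.cvtColor(im,cv2.COLOR_BGR2GRAY)[v-c:v+c,u-c:u+c]
ls=cv2.createLineSegmentDetector().detect(g)[0][:,0]
for l in ls:
    if np.hypot(l[0]-l[2],l[1]-l[3])>25:
        a=onz(p,l[0]+u-c,l[1]+v-c,.253);b=onz(p,l[2]+u-c,l[3]+v-c,.253);d=b-a
        print((a[:2]*1000).round(1),(b[:2]*1000).round(1),'yaw',round((np.degrees(np.arctan2(d[1],d[0]))+60)%180-60,1))
plan(.501-.05*0.17,-.33-.05,.30,190,10)
cv2.imwrite('pics/w3c.png',cv2.resize(im[v-90:v+90,u-110:u+110],None,fx=3,fy=3))
```

```text
[ 0.6154232  -0.0080445   0.36460839] [-179.97989331    0.74020479  170.77948883] 6.85Traceback (most recent call last):
  File "<stdin>", line 2, in <module>
  File "h.py", line 37, in hub
    d=C[1]-C[0];print('shaft centre',((C[0]+C[1])/2).round(1),'slot yaw from pair',round((np.degrees(np.arctan2(d[1],d[0]))-90+90)%180-90,1))
      ~^^^
IndexError: list index out of range
```

{"api": "jog_arm", "payload": {"motion": [{"x": 0, "y": 0, "z": 0, "ax": 0, "ay": 0, "az": 0}, {"x": 0, "y": 0, "z": 0, "ax": 0, "ay": 0, "az": 0}, {"x": 0, "y": 0, "z": 0, "ax": 0, "ay": 0, "az": 0}, {"x": 0, "y": 0, "z": 0, "ax": 0, "ay": 0, "az": 0}, {"x": 0, "y": 0, "z": 0, "ax": 0, "ay": 0, "az": 0}]}}

```text
time_s: 7.35
tool_pos: [0.6068, -0.0075, 0.3581]
tool_rot: [180.0, -0.0, 170.7]
force: [-1.1, -1.1, -1.0]
grip_width: 0.0871
grasp_force: 0.0
```

```bash
sed -i 's/(20,110,120)/(18,100,50)/' h.py
python3 - <<'E'
from h import *
im,p=shot('wrist','w3.png');o=env.get_obs();print(o['tool_pos'],o['tool_rot'],o['time_s'])
u,v=map(int,proj(p,[.549,.001,.253]));c=65;print(u,v)
cv2.imwrite('pics/w3c.png',cv2.resize(im[v-90:v+90,u-110:u+110],None,fx=3,fy=3))
g=cv2.cvtColor(im,cv2.COLOR_BGR2GRAY)[v-c:v+c,u-c:u+c]
ls=cv2.createLineSegmentDetector().detect(g)[0][:,0]
for l in ls:
    if np.hypot(l[0]-l[2],l[1]-l[3])>20:
        a=onz(p,l[0]+u-c,l[1]+v-c,.253);b=onz(p,l[2]+u-c,l[3]+v-c,.253);d=b-a
        print((a[:2]*1000).round(1),(b[:2]*1000).round(1),'yaw',round((np.degrees(np.arctan2(d[1],d[0]))+60)%180-60,1))
hub(im,p)
E
```

```text
[ 0.6069324  -0.0075052   0.35813004] [ 1.79962148e+02 -1.10452590e-02  1.70701258e+02] 7.4
316 155
[522.7  13.1] [574.4   4.8] yaw -9.2
[519.3 -16.1] [504.1 -34.6] yaw 50.7
[578.2  22.6] [525.7  31. ] yaw -9.1
[575.7   6.3] [577.5  20.9] yaw 83.1
[516.7 -37. ] [531.5 -18.3] yaw 51.4
[526.  -19.5] [511.6 -36.1] yaw 49.0
[527.4  47.2] [534.6  30.8] yaw 113.8
[567.2  25.4] [579.3  40.2] yaw 50.5
[572.6  -5.9] [521.7   1.9] yaw -8.8
[525.4  30.8] [522.7  13.9] yaw 80.7
[541.5 -20. ] [570.3 -24.9] yaw -9.5
[573.3  40.4] [564.3  27.5] yaw 55.5
[538.5  30.3] [532.8  46.4] yaw 109.6
[541.9  17.3] [559.7  14.2] yaw -10.0
[571.2 -23.4] [572.9  -8. ] yaw 83.9
[516.6  25.6] [510.5  12.9] yaw 64.6
[554.7 -10.6] [537.   -7.5] yaw -9.8
[567.8 -47.6] [560.  -24.4] yaw 108.7
[565.5  32.8] [549.7  39.1] yaw -21.7
[535.3   1.8] [567.8   1.5] yaw -0.5
strip [546.3  -4.3] [ 5.9 16.6] yaw -10.0
strip [549.6  11.7] [ 5.9 17.8] yaw -9.1
shaft centre [548.    3.7] slot yaw from pair -11.6
```

View pics/w3c.png

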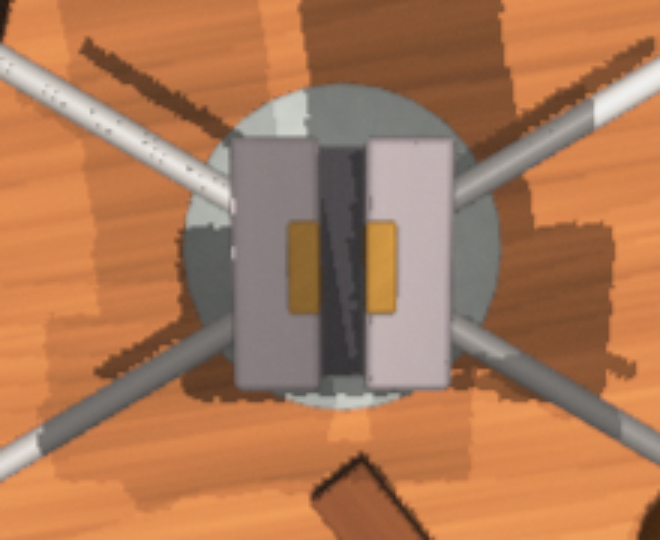

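The keyway now lies along the slot, both at about -9.3°, in line from (340,150) to (340,380) in the crop. Next is the key.

```bash
python3 -c "
from h import *
plan(.56,-.32,.25,190,10)"
```

```text
from [ 0.6069 -0.0075  0.3581] [ 1.7996e+02 -1.0000e-02  1.7070e+02] dyaw 19.3 bearing off 130
{"x":-0.04,"y":-3.16,"z":1.08,"az":-1.93},{"x":0.06,"y":-3.16,"z":1.08,"az":-1.93},{"x":0.17,"y":-3.16,"z":1.08,"az":-1.93},{"x":0.28,"y":-3.15,"z":1.08,"az":-1.93},{"x":0.38,"y":-3.14,"z":1.08,"az":-1.93}
{"x":0.49,"y":-3.12,"z":1.08,"az":-1.93},{"x":0.59,"y":-3.10,"z":1.08,"az":-1.93},{"x":0.70,"y":-3.08,"z":1.08,"az":-1.93},{"x":0.80,"y":-3.06,"z":1.08,"az":-1.93},{"x":0.90,"y":-3.03,"z":1.08,"az":-1.93}
```

{"api": "jog_arm", "payload": {"motion": [{"x": 0, "y": -3.2, "z": 1, "ax": 0, "ay": 0, "az": -1.9}, {"x": 0.1, "y": -3.2, "z": 1, "ax": 0, "ay": 0, "az": -1.9}, {"x": 0.2, "y": -3.2, "z": 1, "ax": 0, "ay": 0, "az": -1.9}, {"x": 0.3, "y": -3.2, "z": 1.1, "ax": 0, "ay": 0, "az": -1.9}, {"x": 0.4, "y": -3.1, "z": 1.1, "ax": 0, "ay": 0, "az": -1.9}]}}

```text
time_s: 7.9
tool_pos: [0.5816, -0.1662, 0.3058]
tool_rot: [180.0, 0.0, -179.7]
force: [0.4, 0.8, -0.1]
grip_width: 0.0868
grasp_force: 0.0
```

{"api": "jog_arm", "payload": {"motion": [{"x": 0.5, "y": -3.1, "z": 1.1, "ax": 0, "ay": 0, "az": -1.9}, {"x": 0.6, "y": -3.1, "z": 1.1, "ax": 0, "ay": 0, "az": -1.9}, {"x": 0.7, "y": -3.1, "z": 1.1, "ax": 0, "ay": 0, "az": -1.9}, {"x": 0.8, "y": -3.1, "z": 1.1, "ax": 0, "ay": 0, "az": -1.9}, {"x": 0.9, "y": -3.0, "z": 1.1, "ax": 0, "ay": 0, "az": -1.9}]}}

```text
time_s: 8.4
tool_pos: [0.5576, -0.3223, 0.2507]
tool_rot: [180.0, 0.0, -170.2]
force: [-0.1, -1.1, -1.3]
grip_width: 0.0871
grasp_force: 0.0
```

{"api": "jog_arm", "payload": {"motion": [{"x": 0, "y": 0, "z": 0, "ax": 0, "ay": 0, "az": 0}, {"x": 0, "y": 0, "z": 0, "ax": 0, "ay": 0, "az": 0}, {"x": 0, "y": 0, "z": 0, "ax": 0, "ay": 0, "az": 0}, {"x": 0, "y": 0, "z": 0, "ax": 0, "ay": 0, "az": 0}, {"x": 0, "y": 0, "z": 0, "ax": 0, "ay": 0, "az": 0}]}}

```text
time_s: 8.9
tool_pos: [0.5588, -0.32, 0.2515]
tool_rot: [180.0, 0.1, -170.2]
force: [0.5, 0.9, 0.1]
grip_width: 0.0871
grasp_force: 0.0
```

```bash
cat >> h.py <<'E'
def lines(im,p,X,c,z,minpx):
    u,v=map(int,proj(p,X));a0,b0=max(0,u-c),max(0,v-c)
    g=cv2.cvtColor(im,cv2.COLOR_BGR2GRAY)[b0:v+c,a0:u+c]
    for l in cv2.createLineSegmentDetector().detect(g)[0][:,0]:
        if np.hypot(l[0]-l[2],l[1]-l[3])>minpx:
            a=onz(p,l[0]+a0,l[1]+b0,z);b=onz(p,l[2]+a0,l[3]+b0,z);d=b-a
            print((l+[a0,b0,a0,b0]).round(),(a[:2]*1000).round(1),(b[:2]*1000).round(1),'yaw',round((np.degrees(np.arctan2(d[1],d[0]))+60)%180-60,1))
    return u,v
E
python3 - <<'E'
from h import *
im,p=shot('wrist','w4.png');o=env.get_obs();print(o['tool_pos'],o['tool_rot'],o['time_s'])
u,v=lines(im,p,[.501,-.33,.082],60,.082,30);print(u,v)
cv2.imwrite('pics/w4c.png',cv2.resize(im[max(0,v-100):v+100,u-130:u+130],None,fx=3,fy=3))
E
```

```text
[ 0.55863807 -0.32029435  0.25143002] [ 1.79995601e+02  4.49981839e-02 -1.70213657e+02] 8.95
[289.  98. 288. 150.] [ 463.2 -360.3] [ 504.  -354.8] yaw 7.7
[338. 200. 341. 138.] [ 538.1 -306.1] [ 486.6 -313.3] yaw 8.0
318 151
```

View pics/w4c.png

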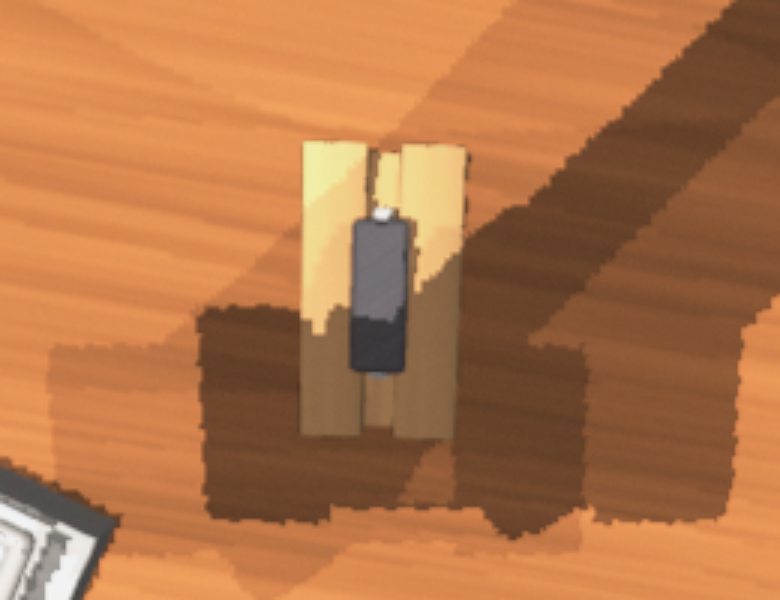

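Run:
```python
from h import *
p=env.camera_params('wrist')
q=np.array([onz(p,u/3+188,v/3+51,.082)[:2]*1000 for u,v in [(354,220),(410,218),(404,372),(349,372)]]);print(q.round(1),q.mean(0))
for a,b in ((3,0),(2,1)):
    d=q[b]-q[a];print(np.linalg.norm(d),np.degrees(np.arctan2(d[1],d[0])))
c=q.mean(0)/1000; y=np.radians(187.8); c=c-.0013*np.array([np.sin(y),-np.cos(y)]);print(c)
plan(c[0],c[1],.15,187.8,5)
```

```text
[[ 480.8 -343.7]
 [ 477.7 -328.7]
 [ 518.9 -323.2]
 [ 521.5 -338.5]] [ 499.72910873 -333.5078686 ]
41.053930133319106 -172.72695545834807
41.568788376605866 -172.4202732239045
[ 0.49990554 -0.33479584]
from [ 0.5586 -0.3203  0.2514] [ 1.8000e+02  4.0000e-02 -1.7021e+02] dyaw -2.0 bearing off 132
{"x":1.21,"y":-0.09,"z":2.03,"az":0.40},{"x":1.21,"y":-0.09,"z":2.03,"az":0.40},{"x":1.21,"y":-0.10,"z":2.03,"az":0.40},{"x":1.20,"y":-0.11,"z":2.03,"az":0.40},{"x":1.20,"y":-0.12,"z":2.03,"az":0.40}
```

{"api": "jog_arm", "payload": {"motion": [{"x": 1.2, "y": -0.1, "z": 2, "ax": 0, "ay": 0, "az": 0.4}, {"x": 1.2, "y": -0.1, "z": 2, "ax": 0, "ay": 0, "az": 0.4}, {"x": 1.2, "y": -0.1, "z": 2, "ax": 0, "ay": 0, "az": 0.5}, {"x": 1.2, "y": -0.1, "z": 2, "ax": 0, "ay": 0, "az": 0.5}, {"x": 1.2, "y": -0.1, "z": 2.1, "ax": 0, "ay": 0, "az": 0.5}]}}

```text
time_s: 9.45
tool_pos: [0.4995, -0.3351, 0.1497]
tool_rot: [-180.0, 0.1, -172.6]
force: [0.2, 0.4, 0.1]
grip_width: 0.0874
grasp_force: 0.0
```

{"api": "jog_arm", "payload": {"motion": [{"x": 0, "y": 0, "z": 2.2, "ax": 0, "ay": 0, "az": 0}, {"x": 0, "y": 0, "z": 2.2, "ax": 0, "ay": 0, "az": 0}, {"x": 0, "y": 0, "z": 2.2, "ax": 0, "ay": 0, "az": 0}, {"x": 0, "y": 0, "z": 2.2, "ax": 0, "ay": 0, "az": 0}, {"x": 0, "y": 0, "z": 1.4, "ax": 0, "ay": 0, "az": 0}]}}

```text
time_s: 9.95
tool_pos: [0.4992, -0.3344, 0.0466]
tool_rot: [179.9, -0.1, -172.6]
force: [0.3, 0.5, 0.1]
grip_width: 0.0871
grasp_force: 0.0
```

{"api": "jog_arm", "payload": {"motion": [{"x": 0, "y": 0, "z": 0, "ax": 0, "ay": 0, "az": 0}, {"x": 0, "y": 0, "z": 0, "ax": 0, "ay": 0, "az": 0}, {"x": 0, "y": 0, "z": 0, "ax": 0, "ay": 0, "az": 0}, {"x": 0, "y": 0, "z": 0, "ax": 0, "ay": 0, "az": 0}, {"x": 0, "y": 0, "z": 0, "ax": 0, "ay": 0, "az": 0}], "claw": -1, "squeeze": 25}}

```text
time_s: 10.45
tool_pos: [0.5001, -0.3357, 0.0489]
tool_rot: [-180.0, 0.1, -172.6]
force: [-0.3, -0.3, 0.5]
grip_width: 0.0551
grasp_force: 0.0
```

{"api": "jog_arm", "payload": {"motion": [{"x": 0, "y": 0, "z": 0, "ax": 0, "ay": 0, "az": 0}, {"x": 0, "y": 0, "z": 0, "ax": 0, "ay": 0, "az": 0}, {"x": 0, "y": 0, "z": 0, "ax": 0, "ay": 0, "az": 0}, {"x": 0, "y": 0, "z": 0, "ax": 0, "ay": 0, "az": 0}, {"x": 0, "y": 0, "z": 0, "ax": 0, "ay": 0, "az": 0}]}}

```text
time_s: 10.95
tool_pos: [0.4995, -0.3354, 0.048]
tool_rot: [180.0, 0.0, -172.6]
force: [-0.3, 1.3, 0.0]
grip_width: 0.0154
grasp_force: 25.0
```

{"api": "jog_arm", "payload": {"motion": [{"x": 0, "y": 0, "z": 0, "ax": 0, "ay": 0, "az": 0}, {"x": 0, "y": 0, "z": 0, "ax": 0, "ay": 0, "az": 0}, {"x": 0, "y": 0, "z": 0, "ax": 0, "ay": 0, "az": 0}, {"x": 0, "y": 0, "z": 0, "ax": 0, "ay": 0, "az": 0}, {"x": 0, "y": 0, "z": 0, "ax": 0, "ay": 0, "az": 0}]}}

```text
time_s: 11.45
tool_pos: [0.4995, -0.3354, 0.048]
tool_rot: [180.0, 0.0, -172.6]
force: [-0.1, -0.1, -0.1]
grip_width: 0.0156
grasp_force: 25.0
```

{"api": "jog_arm", "payload": {"motion": [{"x": 0, "y": 0, "z": -2, "ax": 0, "ay": 0, "az": 0}, {"x": 0, "y": 0, "z": -4, "ax": 0, "ay": 0, "az": 0}, {"x": 0, "y": 0, "z": -4, "ax": 0, "ay": 0, "az": 0}, {"x": 0, "y": 0, "z": -4, "ax": 0, "ay": 0, "az": 0}, {"x": 0, "y": 0, "z": -4, "ax": 0, "ay": 0, "az": 0}]}}

```text
time_s: 11.95
tool_pos: [0.4991, -0.3353, 0.2294]
tool_rot: [180.0, -0.0, -172.6]
force: [0.5, 0.1, -1.4]
grip_width: 0.0157
grasp_force: 25.0
```

```bash
python3 -c "
from h import *
plan(.5487,.0021,.325,170.8,10)"
```

```text
from [ 0.4991 -0.3353  0.2294] [ 1.7998e+02 -1.0000e-02 -1.7263e+02] dyaw -16.6 bearing off 81
{"x":-0.93,"y":3.28,"z":-0.96,"az":1.66},{"x":-0.83,"y":3.31,"z":-0.96,"az":1.66},{"x":-0.73,"y":3.33,"z":-0.96,"az":1.66},{"x":-0.64,"y":3.35,"z":-0.96,"az":1.66},{"x":-0.54,"y":3.37,"z":-0.96,"az":1.66}
{"x":-0.44,"y":3.38,"z":-0.96,"az":1.66},{"x":-0.34,"y":3.39,"z":-0.96,"az":1.66},{"x":-0.25,"y":3.40,"z":-0.96,"az":1.66},{"x":-0.15,"y":3.41,"z":-0.96,"az":1.66},{"x":-0.05,"y":3.41,"z":-0.96,"az":1.66}
```

{"api": "jog_arm", "payload": {"motion": [{"x": -0.9, "y": 3.3, "z": -1.5, "ax": 0, "ay": 0, "az": 1.7}, {"x": -0.8, "y": 3.3, "z": -1.5, "ax": 0, "ay": 0, "az": 1.7}, {"x": -0.7, "y": 3.3, "z": -1.5, "ax": 0, "ay": 0, "az": 1.7}, {"x": -0.6, "y": 3.4, "z": -1.5, "ax": 0, "ay": 0, "az": 1.7}, {"x": -0.5, "y": 3.4, "z": -1.5, "ax": 0, "ay": 0, "az": 1.7}]}}

```text
time_s: 12.45
tool_pos: [0.5226, -0.1649, 0.3035]
tool_rot: [180.0, 0.0, 178.8]
force: [1.5, 0.7, -2.2]
grip_width: 0.0159
grasp_force: 25.0
```

{"api": "jog_arm", "payload": {"motion": [{"x": -0.4, "y": 3.4, "z": -0.5, "ax": 0, "ay": 0, "az": 1.6}, {"x": -0.3, "y": 3.4, "z": -0.5, "ax": 0, "ay": 0, "az": 1.6}, {"x": -0.3, "y": 3.4, "z": -0.4, "ax": 0, "ay": 0, "az": 1.6}, {"x": -0.2, "y": 3.4, "z": -0.4, "ax": 0, "ay": 0, "az": 1.6}, {"x": -0.1, "y": 3.4, "z": -0.2, "ax": 0, "ay": 0, "az": 1.6}]}}

```text
time_s: 12.95
tool_pos: [0.5486, 0.0036, 0.3233]
tool_rot: [180.0, 0.0, 170.8]
force: [0.5, -0.2, -1.2]
grip_width: 0.0156
grasp_force: 25.0
```

{"api": "jog_arm", "payload": {"motion": [{"x": 0, "y": 0, "z": 0, "ax": 0, "ay": 0, "az": 0}, {"x": 0, "y": 0, "z": 0, "ax": 0, "ay": 0, "az": 0}, {"x": 0, "y": 0, "z": 0, "ax": 0, "ay": 0, "az": 0}, {"x": 0, "y": 0, "z": 0, "ax": 0, "ay": 0, "az": 0}, {"x": 0, "y": 0, "z": 0, "ax": 0, "ay": 0, "az": 0}]}}

```text
time_s: 13.45
tool_pos: [0.5485, 0.0011, 0.3231]
tool_rot: [180.0, 0.0, 170.8]
force: [-0.0, -0.2, -0.7]
grip_width: 0.0156
grasp_force: 25.0
```

```bash
python3 -c "
from h import *
plan(.5487,.0021,.306,170.8,5)
im,p=shot('wrist','w5.png')
print(proj(p,[.549,0,.26]))
"
```

```text
from [0.5485 0.0011 0.3231] [1.7999e+02 1.0000e-02 1.7077e+02] dyaw 0.0 bearing off 81
{"x":-0.00,"y":0.02,"z":0.34,"az":-0.01},{"x":-0.00,"y":0.02,"z":0.34,"az":-0.01},{"x":-0.00,"y":0.02,"z":0.34,"az":-0.01},{"x":-0.00,"y":0.02,"z":0.34,"az":-0.01},{"x":-0.00,"y":0.02,"z":0.34,"az":-0.01}
(np.float64(316.1527160501106), np.float64(257.668623018748))
```

{"api": "jog_arm", "payload": {"motion": [{"x": 0, "y": 0.1, "z": 0.7, "ax": 0, "ay": 0, "az": 0}, {"x": 0, "y": 0, "z": 0.7, "ax": 0, "ay": 0, "az": 0}, {"x": 0, "y": 0, "z": 0.4, "ax": 0, "ay": 0, "az": 0}, {"x": 0, "y": 0, "z": 0.4, "ax": 0, "ay": 0, "az": 0}, {"x": 0, "y": 0, "z": 0.4, "ax": 0, "ay": 0, "az": 0}]}}

```text
time_s: 14.0
tool_pos: [0.5487, 0.0034, 0.2966]
tool_rot: [-180.0, -0.0, 170.9]
force: [0.7, 0.2, -1.3]
grip_width: 0.0159
grasp_force: 25.0
```

{"api": "jog_arm", "payload": {"motion": [{"x": 0, "y": 0, "z": 0.4, "ax": 0, "ay": 0, "az": 0}, {"x": 0, "y": 0, "z": 0.4, "ax": 0, "ay": 0, "az": 0}, {"x": 0, "y": 0, "z": 0, "ax": 0, "ay": 0, "az": 0}, {"x": 0, "y": 0, "z": 0, "ax": 0, "ay": 0, "az": 0}, {"x": 0, "y": 0, "z": 0, "ax": 0, "ay": 0, "az": 0}]}}

```text
time_s: 14.5
tool_pos: [0.5489, 0.0033, 0.2893]
tool_rot: [180.0, 0.0, 170.9]
force: [0.6, -0.1, -1.6]
grip_width: 0.0159
grasp_force: 25.0
```

{"api": "jog_arm", "payload": {"motion": [{"x": 0, "y": -0.08, "z": 0.4, "ax": 0, "ay": 0, "az": 0}, {"x": 0, "y": 0, "z": 0.4, "ax": 0, "ay": 0, "az": 0}, {"x": 0, "y": 0, "z": 0.4, "ax": 0, "ay": 0, "az": 0}, {"x": 0, "y": 0, "z": 0.4, "ax": 0, "ay": 0, "az": 0}, {"x": 0, "y": 0, "z": 0.2, "ax": 0, "ay": 0, "az": 0}]}}

```text
time_s: 15.0
tool_pos: [0.5484, 0.0026, 0.2704]
tool_rot: [-180.0, -0.0, 170.9]
force: [-1.0, 0.5, 0.5]
grip_width: 0.0156
grasp_force: 25.0
```

{"api": "jog_arm", "payload": {"motion": [{"x": 0, "y": 0, "z": 0.1, "ax": 0, "ay": 0, "az": 0}, {"x": 0, "y": 0, "z": 0.1, "ax": 0, "ay": 0, "az": 0}, {"x": 0, "y": 0, "z": 0.1, "ax": 0, "ay": 0, "az": 0}, {"x": 0, "y": 0, "z": 0, "ax": 0, "ay": 0, "az": 0}, {"x": 0, "y": 0, "z": 0, "ax": 0, "ay": 0, "az": 0}]}}

```text
time_s: 15.5
tool_pos: [0.5487, 0.0026, 0.2689]
tool_rot: [180.0, 0.0, 170.9]
force: [-2.7, -0.0, 5.1]
grip_width: 0.016
grasp_force: 25.0
```

{"api": "jog_arm", "payload": {"motion": [{"x": 0, "y": 0, "z": 0, "ax": 0, "ay": 0, "az": 0}, {"x": 0, "y": 0, "z": 0, "ax": 0, "ay": 0, "az": 0}, {"x": 0, "y": 0, "z": 0, "ax": 0, "ay": 0, "az": 0}, {"x": 0, "y": 0, "z": 0, "ax": 0, "ay": 0, "az": 0}, {"x": 0, "y": 0, "z": 0, "ax": 0, "ay": 0, "az": 0}], "claw": 1}}

```text
time_s: 16.0
tool_pos: [0.5486, 0.0025, 0.2679]
tool_rot: [-180.0, -0.0, 170.9]
force: [-0.5, -0.6, 0.3]
grip_width: 0.0478
grasp_force: 0.0
```

{"api": "jog_arm", "payload": {"motion": [{"x": 0, "y": 0, "z": -1, "ax": 0, "ay": 0, "az": 0}, {"x": 0, "y": 0, "z": -3, "ax": 0, "ay": 0, "az": 0}, {"x": 0, "y": 0, "z": -3, "ax": 0, "ay": 0, "az": 0}, {"x": -2, "y": 0, "z": -3, "ax": 0, "ay": 0, "az": 0}, {"x": -4, "y": 0, "z": -3, "ax": 0, "ay": 0, "az": 0}]}}

```text
time_s: 16.5
tool_pos: [0.6073, -0.0065, 0.402]
tool_rot: [179.8, 0.1, 171.0]
force: [0.7, -0.7, 0.7]
grip_width: 0.0842
grasp_force: 0.0
```

{"api": "jog_arm", "payload": {"motion": [{"x": 0, "y": 0, "z": 0, "ax": 0, "ay": 0, "az": 0}, {"x": 0, "y": 0, "z": 0, "ax": 0, "ay": 0, "az": 0}, {"x": 0, "y": 0, "z": 0, "ax": 0, "ay": 0, "az": 0}, {"x": 0, "y": 0, "z": 0, "ax": 0, "ay": 0, "az": 0}, {"x": 0, "y": 0, "z": 0, "ax": 0, "ay": 0, "az": 0}]}}

```text
time_s: 17.0
tool_pos: [0.6069, -0.0069, 0.3981]
tool_rot: [179.9, -0.0, 170.9]
force: [-1.2, -0.0, -0.5]
grip_width: 0.0873
grasp_force: 0.0
```

Run:
```python
from h import *
im,p=shot('wrist','w6.png');sc,ps=shot('scene','s6.png');tp,pt=shot('top','t6.png')
u,v=map(int,proj(p,[.549,.0,.253]));a=cv2.resize(im[max(0,v-110):v+90,u-130:u+130],(520,400))
u,v=map(int,proj(ps,[.549,.0,.253]));b=cv2.resize(sc[v-50:v+50,u-35:u+35],(280,400))
cv2.imwrite('pics/c6.png',np.hstack([a,b]))
```

```text
(no output)
```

View pics/c6.png

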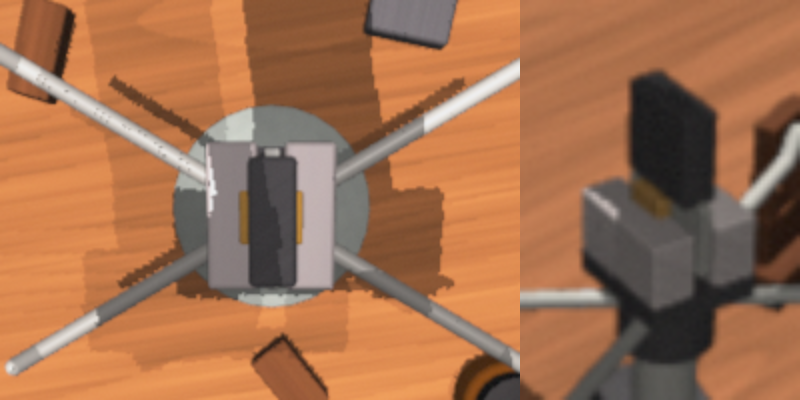

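View pics/t6.png

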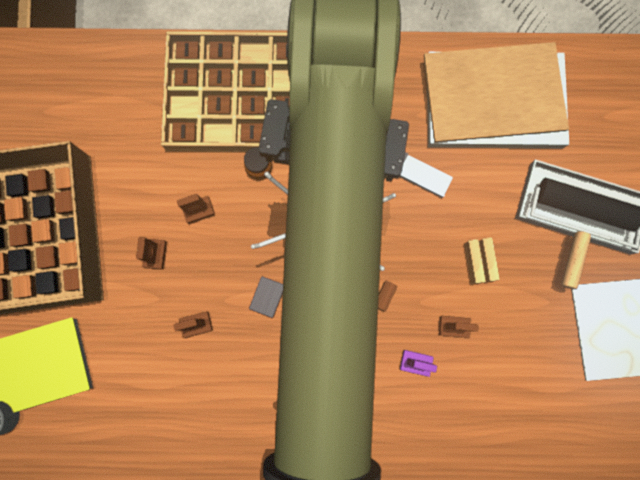

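The key is home: its block sits on the brass with the blade in the keyway. The stamps have not moved. Next I look at the left-hand stamps.

```bash
python3 -c "
from h import *
plan(.62,.30,.33,171,10)"
```

```text
from [ 0.6074 -0.0069  0.3982] [179.96   0.   170.9 ] dyaw 0.1 bearing off 55
{"x":0.36,"y":3.05,"z":0.68,"az":-0.01},{"x":0.36,"y":3.05,"z":0.68,"az":-0.01},{"x":0.36,"y":3.05,"z":0.68,"az":-0.01},{"x":0.36,"y":3.05,"z":0.68,"az":-0.01},{"x":0.36,"y":3.05,"z":0.68,"az":-0.01}
{"x":0.36,"y":3.05,"z":0.68,"az":-0.01},{"x":0.36,"y":3.05,"z":0.68,"az":-0.01},{"x":0.36,"y":3.05,"z":0.68,"az":-0.01},{"x":0.36,"y":3.05,"z":0.68,"az":-0.01},{"x":0.36,"y":3.05,"z":0.68,"az":-0.01}
```

{"api": "jog_arm", "payload": {"motion": [{"x": 0.4, "y": 3, "z": 0, "ax": 0, "ay": 0, "az": 0}, {"x": 0.4, "y": 3, "z": 0, "ax": 0, "ay": 0, "az": 0}, {"x": 0.4, "y": 3, "z": 0.7, "ax": 0, "ay": 0, "az": 0}, {"x": 0.4, "y": 3, "z": 0.7, "ax": 0, "ay": 0, "az": 0}, {"x": 0.4, "y": 3, "z": 0.7, "ax": 0, "ay": 0, "az": 0}]}}

```text
time_s: 17.65
tool_pos: [0.6116, 0.1455, 0.377]
tool_rot: [180.0, 0.0, 170.9]
force: [0.4, -0.7, -0.0]
grip_width: 0.087
grasp_force: 0.0
```

{"api": "jog_arm", "payload": {"motion": [{"x": 0.3, "y": 3, "z": 1, "ax": 0, "ay": 0, "az": 0}, {"x": 0.3, "y": 3, "z": 1, "ax": 0, "ay": 0, "az": 0}, {"x": 0.3, "y": 3, "z": 1, "ax": 0, "ay": 0, "az": 0}, {"x": 0.3, "y": 3.2, "z": 0.8, "ax": 0, "ay": 0, "az": 0}, {"x": 0.3, "y": 3.2, "z": 0.8, "ax": 0, "ay": 0, "az": 0}]}}

```text
time_s: 18.15
tool_pos: [0.6212, 0.2999, 0.3308]
tool_rot: [180.0, -0.0, 170.9]
force: [0.7, -0.6, 0.7]
grip_width: 0.0872
grasp_force: 0.0
```

{"api": "jog_arm", "payload": {"motion": [{"x": 0, "y": 0, "z": 0, "ax": 0, "ay": 0, "az": 0}, {"x": 0, "y": 0, "z": 0, "ax": 0, "ay": 0, "az": 0}, {"x": 0, "y": 0, "z": 0, "ax": 0, "ay": 0, "az": 0}, {"x": 0, "y": 0, "z": 0, "ax": 0, "ay": 0, "az": 0}, {"x": 0, "y": 0, "z": 0, "ax": 0, "ay": 0, "az": 0}]}}

```text
time_s: 18.65
tool_pos: [0.6219, 0.2975, 0.3318]
tool_rot: [180.0, 0.1, 170.8]
force: [0.5, -0.1, -0.3]
grip_width: 0.0869
grasp_force: 0.0
```

Run:
```python
from h import *
o=env.get_obs();print(o['tool_pos'],o['tool_rot'])
im,p=shot('wrist','w7.png');np.save('p7.npy',p,allow_pickle=True)
```

```text
[0.62189851 0.29745321 0.33184812] [1.79969004e+02 5.53984400e-02 1.70780834e+02]
```

{"api": "jog_arm", "payload": {"motion": [{"x": 3.7, "y": -1.8, "z": 0.6, "ax": 0, "ay": 0, "az": 0}, {"x": 3.7, "y": -1.8, "z": 0.6, "ax": 0, "ay": 0, "az": 0}, {"x": 3.7, "y": -1.8, "z": 0.6, "ax": 0, "ay": 0, "az": 0}, {"x": 3.7, "y": -1.8, "z": 0.6, "ax": 0, "ay": 0, "az": 0}, {"x": 2.7, "y": -1.8, "z": 0.6, "ax": 0, "ay": 0, "az": 0}]}}

```text
time_s: 19.2
tool_pos: [0.4322, 0.2372, 0.3012]
tool_rot: [179.9, -0.0, 170.9]
force: [0.7, -0.1, -0.0]
grip_width: 0.0871
grasp_force: 0.0
```

{"api": "jog_arm", "payload": {"motion": [{"x": 0, "y": 0, "z": 0, "ax": 0, "ay": 0, "az": 0}, {"x": 0, "y": 0, "z": 0, "ax": 0, "ay": 0, "az": 0}, {"x": 0, "y": 0, "z": 0, "ax": 0, "ay": 0, "az": 0}, {"x": 0, "y": 0, "z": 0, "ax": 0, "ay": 0, "az": 0}, {"x": 0, "y": 0, "z": 0, "ax": 0, "ay": 0, "az": 0}]}}

```text
time_s: 19.7
tool_pos: [0.4352, 0.2378, 0.3009]
tool_rot: [-180.0, 0.0, 170.9]
force: [0.1, 0.5, 0.7]
grip_width: 0.0872
grasp_force: 0.0
```

Run:
```python
from h import *
o=env.get_obs();print(o['tool_pos'],o['tool_rot'])
im,p=shot('wrist','w8.png');np.save('p8.npy',p,allow_pickle=True)
p7=np.load('p7.npy',allow_pickle=True).item();i7=cv2.imread('pics/w7.png')
out=[]
for I,P,X in ((i7,p7,[.59,.255,.08]),(i7,p7,[.505,.342,.08]),(im,p,[.363,.25,.08])):
    u,v=map(int,proj(P,X));v0=min(max(0,v-65),350);u0=min(max(0,u-65),510);print(u,v,'origin',u0,v0)
    out.append(cv2.resize(I[v0:v0+130,u0:u0+130],(266,266)))
cv2.imwrite('pics/c8.png',np.hstack(out))
```

```text
[0.43519341 0.23776849 0.30093751] [-1.79976228e+02  7.09904510e-03  1.70854249e+02]
274 183 origin 209 118
343 84 origin 278 19
319 135 origin 254 70
```

View pics/c8.png

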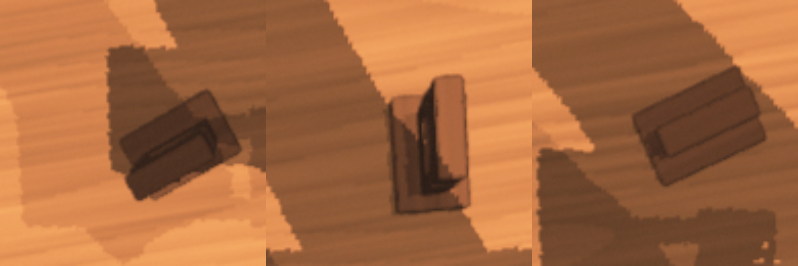

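The crops show the three stamps with their tops visible: stamp 1 at about (172,165), stamp 2 at (452,130), stamp 3 at (710,125).

Run:
```python
from h import *
p7=np.load('p7.npy',allow_pickle=True).item();p8=np.load('p8.npy',allow_pickle=True).item()
i7=cv2.imread('pics/w7.png');i8=cv2.imread('pics/w8.png')
s=130/266
for n,I,P,o,dx,c,X in (('s1',i7,p7,(209,118),0,[(128,178),(208,131),(217,153),(137,200)],(.585,.255,.06)),('s2',i7,p7,(278,19),266,[(434,78),(465,76),(467,178),(438,182)],(.505,.342,.06)),('s3',i8,p8,(254,70),532,[(656,133),(746,92),(758,115),(668,157)],(.36,.245,.06))):
    q=np.array([onz(P,(u-dx)*s+o[0],v*s+o[1],.114)[:2]*1000 for u,v in c])
    L=[q[1]-q[0],q[2]-q[1],q[2]-q[3],q[3]-q[0]]
    print(n,q.mean(0).round(1),[(round(np.linalg.norm(d)),round((np.degrees(np.arctan2(d[1],d[0])))%180,1)) for d in L])
    m=q.mean(0)/1000;lines(I,P,[m[0],m[1],.07],45,.022,18)
```

```text
s1 [605.2 275. ] [(45, np.float64(110.9)), (11, np.float64(12.8)), (45, np.float64(111.1)), (11, np.float64(11.3))]
[315. 198. 278. 216.] [620.6 293.6] [634.9 243.9] yaw 106.1
[262. 184. 261. 149.] [592.6 232.5] [551.9 239.7] yaw -10.0
[268. 185. 309. 161.] [594.9 239.8] [574.8 293. ] yaw 110.7
[314. 223. 293. 229.] [650.  287.1] [653.4 259.7] yaw 97.2
[305. 185. 276. 201.] [602.  283.8] [616. 245.] yaw 109.7
[259. 228. 294. 222.] [645.6 219. ] [645.5 263. ] yaw 90.1
s2 [510.6 362. ] [(14, np.float64(84.1)), (43, np.float64(173.9)), (13, np.float64(88.2)), (44, np.float64(174.6))]
[350.  75. 359.  55.] [488.7 355.5] [469.8 368.4] yaw -34.3
[375.  66. 377. 110.] [484.  384.8] [530.9 380.9] yaw -4.7
[360.  59. 362. 105.] [473.5 368.6] [522.6 364.5] yaw -4.7
[321.  43. 336.  68.] [450.6 328.3] [478.9 340.3] yaw 22.9
[340.  69. 343. 120.] [480.1 344.7] [535.4 340.3] yaw -4.5
[371. 121. 341. 124.] [542.3 372.4] [539.6 337.4] yaw 85.6
[340. 124. 337.  72.] [538.9 336.1] [483.5 340.6] yaw -4.7
[353.  80. 355. 101.] [494.4 358.4] [517.3 357.2] yaw -3.1
[353. 112. 352.  90.] [529.1 353.1] [504.6 355. ] yaw -4.3
[374. 102. 373.  76.] [522.2 378.4] [494.1 381.3] yaw -5.8
[358. 101. 356.  79.] [517.7 359.9] [493.6 361.9] yaw -4.7
[406.  77. 379.  82.] [501.1 417.7] [501.2 386.2] yaw 90.2
[406.  66. 379.  71.] [489.5 418.9] [489.3 387.7] yaw 89.6
[406.  95. 380. 100.] [520.6 415.7] [520.7 385.3] yaw 90.1
s3 [362.4 267.9] [(41, np.float64(104.5)), (11, np.float64(20.5)), (42, np.float64(105.2)), (11, np.float64(18.0))]
[315. 159. 306. 136.] [385.8 241.9] [360.1 235.5] yaw 13.9
[304. 124. 351. 102.] [347.7 235.1] [332.8 289.4] yaw 105.3
[366. 139. 320. 161.] [373.9 300.8] [388.7 246.4] yaw 105.3
[363. 128. 323. 146.] [361.3 298.2] [373.9 252. ] yaw 105.3
[335. 102. 306. 107.] [330.  272.7] [329.9 241.3] yaw 90.0
```

```bash
python3 -c "
from h import *
plan(.362,.266,.16,195.3,5)"
```

```text
from [0.435  0.2377 0.3009] [-179.97   -0.    170.86] dyaw 24.4 bearing off 69
{"x":1.53,"y":0.33,"z":2.82,"az":-4.89},{"x":1.50,"y":0.46,"z":2.82,"az":-4.89},{"x":1.45,"y":0.58,"z":2.82,"az":-4.89},{"x":1.40,"y":0.70,"z":2.82,"az":-4.89},{"x":1.33,"y":0.82,"z":2.82,"az":-4.89}
```

{"api": "jog_arm", "payload": {"motion": [{"x": 1.5, "y": 0.3, "z": 2.8, "ax": 0, "ay": 0, "az": -4.9}, {"x": 1.5, "y": 0.5, "z": 2.8, "ax": 0, "ay": 0, "az": -4.9}, {"x": 1.45, "y": 0.6, "z": 2.8, "ax": 0, "ay": 0, "az": -4.9}, {"x": 1.4, "y": 0.7, "z": 2.8, "ax": 0, "ay": 0, "az": -4.9}, {"x": 1.35, "y": 0.8, "z": 2.8, "ax": 0, "ay": 0, "az": -4.9}]}}

```text
time_s: 20.25
tool_pos: [0.3613, 0.2662, 0.16]
tool_rot: [180.0, 0.0, -164.4]
force: [-1.0, -0.4, -0.7]
grip_width: 0.087
grasp_force: 0.0
```

{"api": "jog_arm", "payload": {"motion": [{"x": 0, "y": 0, "z": 0, "ax": 0, "ay": 0, "az": 0}, {"x": 0, "y": 0, "z": 0, "ax": 0, "ay": 0, "az": 0}, {"x": 0, "y": 0, "z": 0, "ax": 0, "ay": 0, "az": 0}, {"x": 0, "y": 0, "z": 0, "ax": 0, "ay": 0, "az": 0}, {"x": 0, "y": 0, "z": 0, "ax": 0, "ay": 0, "az": 0}]}}

```text
time_s: 20.75
tool_pos: [0.3627, 0.2661, 0.1622]
tool_rot: [179.9, 0.1, -164.7]
force: [-0.8, -0.4, -1.0]
grip_width: 0.0869
grasp_force: 0.0
```

```bash
python3 -c "
from h import *
im,p=shot('top','t9.png')
plan(.362,.266,.08,195.3,5)"
```

```text
from [0.3624 0.266  0.1619] [ 1.7996e+02  8.0000e-02 -1.6468e+02] dyaw -0.0 bearing off 69
{"x":0.01,"y":0.00,"z":1.64,"az":0.00},{"x":0.01,"y":0.00,"z":1.64,"az":0.00},{"x":0.01,"y":0.00,"z":1.64,"az":0.00},{"x":0.01,"y":0.00,"z":1.64,"az":0.00},{"x":0.01,"y":0.00,"z":1.64,"az":0.00}
```

{"api": "jog_arm", "payload": {"motion": [{"x": 0, "y": 0, "z": 1.7, "ax": 0, "ay": 0, "az": 0}, {"x": 0, "y": 0, "z": 1.7, "ax": 0, "ay": 0, "az": 0}, {"x": 0, "y": 0, "z": 1.7, "ax": 0, "ay": 0, "az": 0}, {"x": 0, "y": 0, "z": 1.7, "ax": 0, "ay": 0, "az": 0}, {"x": 0, "y": 0, "z": 1.4, "ax": 0, "ay": 0, "az": 0}]}}

```text
time_s: 21.3
tool_pos: [0.3618, 0.2657, 0.0785]
tool_rot: [-180.0, 0.0, -164.6]
force: [0.6, 0.9, -0.2]
grip_width: 0.087
grasp_force: 0.0
```

{"api": "jog_arm", "payload": {"motion": [{"x": 0, "y": 0, "z": 0, "ax": 0, "ay": 0, "az": 0}, {"x": 0, "y": 0, "z": 0, "ax": 0, "ay": 0, "az": 0}, {"x": 0, "y": 0, "z": 0, "ax": 0, "ay": 0, "az": 0}, {"x": 0, "y": 0, "z": 0, "ax": 0, "ay": 0, "az": 0}, {"x": 0, "y": 0, "z": 0, "ax": 0, "ay": 0, "az": 0}], "claw": -1, "squeeze": 25}}

```text
time_s: 21.8
tool_pos: [0.362, 0.2662, 0.0797]
tool_rot: [180.0, 0.1, -164.6]
force: [0.2, 0.4, -0.2]
grip_width: 0.0547
grasp_force: 0.0
```

{"api": "jog_arm", "payload": {"motion": [{"x": 0, "y": 0, "z": 0, "ax": 0, "ay": 0, "az": 0}, {"x": 0, "y": 0, "z": 0, "ax": 0, "ay": 0, "az": 0}, {"x": 0, "y": 0, "z": 0, "ax": 0, "ay": 0, "az": 0}, {"x": 0, "y": 0, "z": 0, "ax": 0, "ay": 0, "az": 0}, {"x": 0, "y": 0, "z": 0, "ax": 0, "ay": 0, "az": 0}]}}

```text
time_s: 22.3
tool_pos: [0.3617, 0.2662, 0.0793]
tool_rot: [180.0, 0.0, -164.6]
force: [-0.7, -0.1, 2.9]
grip_width: 0.0437
grasp_force: 24.9
```

{"api": "jog_arm", "payload": {"motion": [{"x": 0, "y": 0, "z": -1, "ax": 0, "ay": 0, "az": 0}, {"x": 0, "y": 0, "z": -3, "ax": 0, "ay": 0, "az": 0}, {"x": 0, "y": 0, "z": -4, "ax": 0, "ay": 0, "az": 0}, {"x": 0, "y": 0, "z": -4, "ax": 0, "ay": 0, "az": 0}, {"x": 0, "y": 0, "z": -3, "ax": 0, "ay": 0, "az": 0}]}}

```text
time_s: 22.8
tool_pos: [0.3618, 0.2657, 0.2317]
tool_rot: [180.0, 0.1, -164.6]
force: [0.3, 0.7, -1.2]
grip_width: 0.0438
grasp_force: 25.0
```

```bash
cat >> h.py <<'E'
def pegpt(phi,r,c=(.5487,.0023)):
    a=np.radians(phi);return c[0]+r*np.cos(a),c[1]+r*np.sin(a)
E
python3 -c "
from h import *
x,y=pegpt(110.9,.19);print(x,y,env.get_obs()['grip_width'])
plan(x,y,.225,110.9,10)"
```

```text
0.48091978012927117 0.1797988501209956 0.04381824192546357
from [0.3618 0.2657 0.2317] [ 1.7997e+02  9.0000e-02 -1.6463e+02] dyaw -84.5 bearing off 0
{"x":-0.92,"y":-1.14,"z":0.07,"az":8.45},{"x":-1.08,"y":-1.00,"z":0.07,"az":8.45},{"x":-1.21,"y":-0.83,"z":0.07,"az":8.45},{"x":-1.32,"y":-0.64,"z":0.07,"az":8.45},{"x":-1.40,"y":-0.44,"z":0.07,"az":8.45}
{"x":-1.45,"y":-0.23,"z":0.07,"az":8.45},{"x":-1.47,"y":-0.01,"z":0.07,"az":8.45},{"x":-1.45,"y":0.20,"z":0.07,"az":8.45},{"x":-1.41,"y":0.42,"z":0.07,"az":8.45},{"x":-1.33,"y":0.62,"z":0.07,"az":8.45}
```

{"api": "jog_arm", "payload": {"motion": [{"x": -0.9, "y": -1.15, "z": 0.1, "ax": 0, "ay": 0, "az": 8.45}, {"x": -1.1, "y": -1, "z": 0.1, "ax": 0, "ay": 0, "az": 8.45}, {"x": -1.2, "y": -0.85, "z": 0.1, "ax": 0, "ay": 0, "az": 8.45}, {"x": -1.3, "y": -0.65, "z": 0.1, "ax": 0, "ay": 0, "az": 8.45}, {"x": -1.4, "y": -0.45, "z": 0.1, "ax": 0, "ay": 0, "az": 8.45}]}}

```text
time_s: 23.3
tool_pos: [0.4208, 0.2215, 0.224]
tool_rot: [-179.9, -0.0, 152.8]
force: [0.1, -0.6, -1.8]
grip_width: 0.044
grasp_force: 24.9
```

{"api": "jog_arm", "payload": {"motion": [{"x": -1.45, "y": -0.25, "z": 0.1, "ax": 0, "ay": 0, "az": 8.45}, {"x": -1.45, "y": 0, "z": 0.1, "ax": 0, "ay": 0, "az": 8.45}, {"x": -1.45, "y": 0.2, "z": 0, "ax": 0, "ay": 0, "az": 8.45}, {"x": -1.4, "y": 0.4, "z": 0, "ax": 0, "ay": 0, "az": 8.45}, {"x": -1.35, "y": 0.6, "z": 0, "ax": 0, "ay": 0, "az": 8.45}]}}

```text
time_s: 23.8
tool_pos: [0.4798, 0.1784, 0.2219]
tool_rot: [-179.9, 0.0, 110.5]
force: [-0.6, -0.0, -2.1]
grip_width: 0.0437
grasp_force: 24.9
```

{"api": "jog_arm", "payload": {"motion": [{"x": 0, "y": 0, "z": 0, "ax": 0, "ay": 0, "az": 0}, {"x": 0, "y": 0, "z": 0, "ax": 0, "ay": 0, "az": 0}, {"x": 0, "y": 0, "z": 0, "ax": 0, "ay": 0, "az": 0}, {"x": 0, "y": 0, "z": 0, "ax": 0, "ay": 0, "az": 0}, {"x": 0, "y": 0, "z": 0, "ax": 0, "ay": 0, "az": 0}]}}

```text
time_s: 24.3
tool_pos: [0.4794, 0.1797, 0.2221]
tool_rot: [180.0, -0.0, 111.0]
force: [0.0, 0.7, -2.0]
grip_width: 0.0435
grasp_force: 25.0
```

Run:
```python
from h import *
x,y=pegpt(110.9,.108)
plan(x,y,.2243,110.9,10)
sc,ps=shot('scene','s10.png');im,p=shot('wrist','w10.png')
u,v=map(int,proj(ps,[.49,.15,.21]));b=cv2.resize(sc[v-75:v+75,u-100:u+100],None,fx=4,fy=4,interpolation=cv2.INTER_CUBIC);cv2.imwrite('pics/s10c.png',b)
```

```text
from [0.4794 0.1797 0.2221] [ 1.80e+02 -1.00e-02  1.11e+02] dyaw -0.1 bearing off 9
{"x":-0.82,"y":0.01,"z":-0.02,"az":0.01},{"x":-0.82,"y":0.01,"z":-0.02,"az":0.01},{"x":-0.82,"y":0.01,"z":-0.02,"az":0.01},{"x":-0.82,"y":0.01,"z":-0.02,"az":0.01},{"x":-0.82,"y":0.01,"z":-0.02,"az":0.01}
{"x":-0.82,"y":0.01,"z":-0.02,"az":0.01},{"x":-0.82,"y":0.01,"z":-0.02,"az":0.01},{"x":-0.82,"y":0.01,"z":-0.02,"az":0.01},{"x":-0.82,"y":0.01,"z":-0.02,"az":0.01},{"x":-0.82,"y":0.01,"z":-0.02,"az":0.01}
```

View pics/s10c.png

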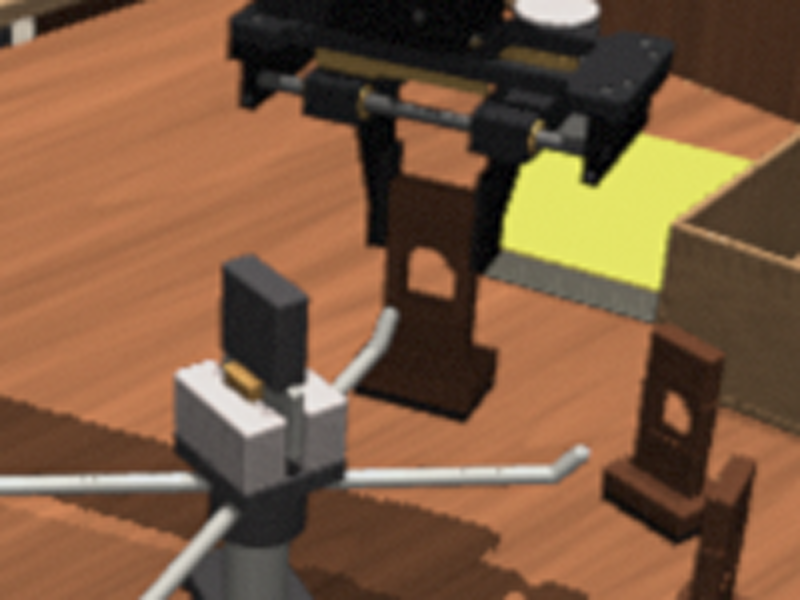

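The picture shows the stamp hanging upright, gripped by its tab, with its eye facing the upturned peg tip.

{"api": "jog_arm", "payload": {"motion": [{"x": -0.8, "y": 0, "z": -0.2, "ax": 0, "ay": 0, "az": 0}, {"x": -0.8, "y": 0, "z": -0.05, "ax": 0, "ay": 0, "az": 0}, {"x": -0.8, "y": 0, "z": 0, "ax": 0, "ay": 0, "az": 0}, {"x": -0.8, "y": 0, "z": 0, "ax": 0, "ay": 0, "az": 0}, {"x": -0.8, "y": 0, "z": 0, "ax": 0, "ay": 0, "az": 0}]}}

```text
time_s: 24.9
tool_pos: [0.4944, 0.1408, 0.2246]
tool_rot: [180.0, 0.0, 110.9]
force: [-0.6, 0.7, -1.9]
grip_width: 0.0443
grasp_force: 25.0
```

{"api": "jog_arm", "payload": {"motion": [{"x": -0.8, "y": 0, "z": 0, "ax": 0, "ay": 0, "az": 0}, {"x": -0.8, "y": 0, "z": 0, "ax": 0, "ay": 0, "az": 0}, {"x": -0.8, "y": 0, "z": 0, "ax": 0, "ay": 0, "az": 0}, {"x": -0.8, "y": 0, "z": 0, "ax": 0, "ay": 0, "az": 0}, {"x": -0.8, "y": 0, "z": 0, "ax": 0, "ay": 0, "az": 0}]}}

```text
time_s: 25.4
tool_pos: [0.5086, 0.1039, 0.2246]
tool_rot: [180.0, -0.0, 110.9]
force: [0.0, -0.2, -2.4]
grip_width: 0.044
grasp_force: 25.0
```

{"api": "jog_arm", "payload": {"motion": [{"x": 0, "y": 0, "z": 0.45, "ax": 0, "ay": 0, "az": 0}, {"x": 0, "y": 0, "z": 0.45, "ax": 0, "ay": 0, "az": 0}, {"x": 0, "y": 0, "z": 0.45, "ax": 0, "ay": 0, "az": 0}, {"x": 0, "y": 0, "z": 0.3, "ax": 0, "ay": 0, "az": 0}, {"x": 0, "y": 0, "z": 0.1, "ax": 0, "ay": 0, "az": 0}]}}

```text
time_s: 25.9
tool_pos: [0.5079, 0.1048, 0.2064]
tool_rot: [-179.9, -0.0, 110.9]
force: [0.1, -0.2, -1.7]
grip_width: 0.044
grasp_force: 25.0
```

{"api": "jog_arm", "payload": {"motion": [{"x": 0, "y": 0, "z": 0.1, "ax": 0, "ay": 0, "az": 0}, {"x": 0, "y": 0, "z": 0, "ax": 0, "ay": 0, "az": 0}, {"x": 0, "y": 0, "z": 0, "ax": 0, "ay": 0, "az": 0}, {"x": 0, "y": 0, "z": 0, "ax": 0, "ay": 0, "az": 0}, {"x": 0, "y": 0, "z": 0, "ax": 0, "ay": 0, "az": 0}]}}

```text
time_s: 26.4
tool_pos: [0.5084, 0.1045, 0.2062]
tool_rot: [180.0, -0.0, 110.9]
force: [0.5, -0.5, -2.3]
grip_width: 0.044
grasp_force: 25.0
```

{"api": "jog_arm", "payload": {"motion": [{"x": 0, "y": 0, "z": 0.1, "ax": 0, "ay": 0, "az": 0}, {"x": 0, "y": 0, "z": 0.1, "ax": 0, "ay": 0, "az": 0}, {"x": 0, "y": 0, "z": 0, "ax": 0, "ay": 0, "az": 0}, {"x": 0, "y": 0, "z": 0, "ax": 0, "ay": 0, "az": 0}, {"x": 0, "y": 0, "z": 0, "ax": 0, "ay": 0, "az": 0}]}}

```text
time_s: 26.9
tool_pos: [0.5095, 0.1049, 0.2059]
tool_rot: [179.8, -0.0, 110.9]
force: [-0.2, -0.9, 6.1]
grip_width: 0.044
grasp_force: 25.0
```

{"api": "jog_arm", "payload": {"motion": [{"x": 0, "y": 0, "z": 0.1, "ax": 0, "ay": 0, "az": 0}, {"x": 0, "y": 0, "z": 0, "ax": 0, "ay": 0, "az": 0}, {"x": 0, "y": 0, "z": 0, "ax": 0, "ay": 0, "az": 0}, {"x": 0, "y": 0, "z": 0, "ax": 0, "ay": 0, "az": 0}, {"x": 0, "y": 0, "z": 0, "ax": 0, "ay": 0, "az": 0}]}}

```text
time_s: 27.4
tool_pos: [0.5101, 0.1051, 0.2058]
tool_rot: [179.7, -0.0, 110.9]
force: [-0.7, -0.0, 9.8]
grip_width: 0.0439
grasp_force: 25.0
```

{"api": "jog_arm", "payload": {"motion": [{"x": 0, "y": 0, "z": -0.15, "ax": 0, "ay": 0, "az": 0}, {"x": 0, "y": 0, "z": 0, "ax": 0, "ay": 0, "az": 0}, {"x": 0, "y": 0, "z": 0, "ax": 0, "ay": 0, "az": 0}, {"x": 0, "y": 0, "z": 0, "ax": 0, "ay": 0, "az": 0}, {"x": 0, "y": 0, "z": 0, "ax": 0, "ay": 0, "az": 0}]}}

```text
time_s: 27.9
tool_pos: [0.5095, 0.1048, 0.2059]
tool_rot: [179.8, -0.0, 110.9]
force: [0.2, 0.1, 5.7]
grip_width: 0.0438
grasp_force: 25.0
```

{"api": "jog_arm", "payload": {"motion": [{"x": 0, "y": 0, "z": 0, "ax": 0, "ay": 0, "az": 0}, {"x": 0, "y": 0, "z": 0, "ax": 0, "ay": 0, "az": 0}, {"x": 0, "y": 0, "z": 0, "ax": 0, "ay": 0, "az": 0}, {"x": 0, "y": 0, "z": 0, "ax": 0, "ay": 0, "az": 0}, {"x": 0, "y": 0, "z": 0, "ax": 0, "ay": 0, "az": 0}], "claw": 0.45}}

```text
time_s: 28.4
tool_pos: [0.5081, 0.1044, 0.2042]
tool_rot: [-180.0, -0.0, 110.9]
force: [1.4, 0.4, 0.4]
grip_width: 0.0622
grasp_force: 0.0
```

{"api": "jog_arm", "payload": {"motion": [{"x": 0, "y": 0, "z": -0.5, "ax": 0, "ay": 0, "az": 0}, {"x": 0, "y": 0, "z": -1.5, "ax": 0, "ay": 0, "az": 0}, {"x": 0, "y": 0, "z": -3, "ax": 0, "ay": 0, "az": 0}, {"x": 0, "y": 0, "z": -4, "ax": 0, "ay": 0, "az": 0}, {"x": 0, "y": 0, "z": -4, "ax": 0, "ay": 0, "az": 0}]}}

```text
time_s: 28.9
tool_pos: [0.5082, 0.1043, 0.3372]
tool_rot: [179.9, -0.0, 110.9]
force: [0.0, 0.1, -0.4]
grip_width: 0.0632
grasp_force: 0.0
```

Run:
```python
from h import *
t,p=shot('top','t11.png');sc,ps=shot('scene','s11.png')
t0=cv2.imread('pics/top0.png')
d=cv2.absdiff(t,t0).max(2)
for n,X in (('s1',[.603,.27,.06]),('s2',[.51,.358,.06]),('s4',[.362,-.27,.06])):
    u,v=map(int,proj(p,X));print(n,u,v,(d[v-20:v+20,u-25:u+25]>50).sum())
plan(.511,.360,.19,85.4,10)
u,v=map(int,proj(ps,[.52,.06,.21]));b=cv2.resize(sc[v-75:v+75,u-100:u+100],None,fx=3,fy=3);cv2.imwrite('pics/s11c.png',b)
```

```text
s1 193 206 1359
s2 149 250 0
s4 456 326 0
from [0.511  0.1049 0.342 ] [179.32   0.   110.87] dyaw -25.5 bearing off -40
{"x":2.38,"y":0.91,"z":1.52,"az":2.55},{"x":2.42,"y":0.80,"z":1.52,"az":2.55},{"x":2.46,"y":0.69,"z":1.52,"az":2.55},{"x":2.48,"y":0.58,"z":1.52,"az":2.55},{"x":2.51,"y":0.47,"z":1.52,"az":2.55}
{"x":2.53,"y":0.36,"z":1.52,"az":2.55},{"x":2.54,"y":0.25,"z":1.52,"az":2.55},{"x":2.55,"y":0.14,"z":1.52,"az":2.55},{"x":2.55,"y":0.02,"z":1.52,"az":2.55},{"x":2.55,"y":-0.09,"z":1.52,"az":2.55}
```

View pics/s11c.png

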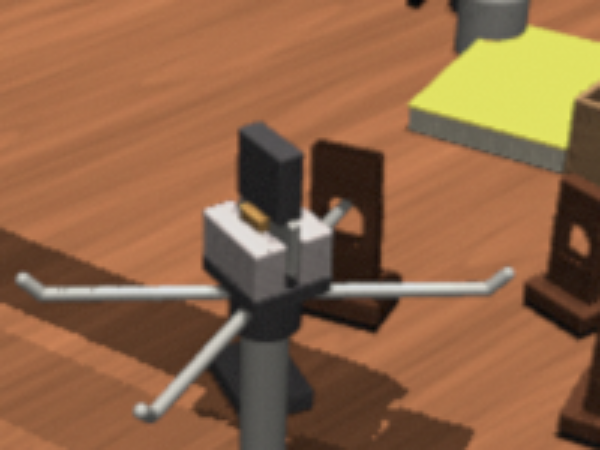

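Stamp 3 hangs on its peg at crop position (345,240). Stamp 2 is next.

{"api": "jog_arm", "payload": {"motion": [{"x": 2.4, "y": 0.9, "z": 0, "ax": 0, "ay": 0, "az": 2.5}, {"x": 2.4, "y": 0.8, "z": 0, "ax": 0, "ay": 0, "az": 2.5}, {"x": 2.5, "y": 0.7, "z": 1, "ax": 0, "ay": 0, "az": 2.5}, {"x": 2.5, "y": 0.6, "z": 1, "ax": 0, "ay": 0, "az": 2.5}, {"x": 2.5, "y": 0.5, "z": 2, "ax": 0, "ay": 0, "az": 2.5}], "claw": 1}}

```text
time_s: 29.5
tool_pos: [0.509, 0.234, 0.2962]
tool_rot: [179.8, -0.1, 98.3]
force: [0.9, -0.1, -0.8]
grip_width: 0.0857
grasp_force: 0.0
```

{"api": "jog_arm", "payload": {"motion": [{"x": 2.5, "y": 0.4, "z": 2, "ax": 0, "ay": 0, "az": 2.6}, {"x": 2.5, "y": 0.3, "z": 2, "ax": 0, "ay": 0, "az": 2.6}, {"x": 2.5, "y": 0.1, "z": 2, "ax": 0, "ay": 0, "az": 2.6}, {"x": 2.5, "y": 0, "z": 2, "ax": 0, "ay": 0, "az": 2.6}, {"x": 2.6, "y": -0.1, "z": 2, "ax": 0, "ay": 0, "az": 2.6}]}}

```text
time_s: 30.0
tool_pos: [0.5085, 0.3601, 0.1945]
tool_rot: [180.0, -0.0, 85.3]
force: [-0.7, -0.8, -0.1]
grip_width: 0.0865
grasp_force: 0.0
```

{"api": "jog_arm", "payload": {"motion": [{"x": 0, "y": 0, "z": 0, "ax": 0, "ay": 0, "az": 0}, {"x": 0, "y": 0, "z": 0, "ax": 0, "ay": 0, "az": 0}, {"x": 0, "y": 0, "z": 0, "ax": 0, "ay": 0, "az": 0}, {"x": 0, "y": 0, "z": 0, "ax": 0, "ay": 0, "az": 0}, {"x": 0, "y": 0, "z": 0, "ax": 0, "ay": 0, "az": 0}]}}

```text
time_s: 30.5
tool_pos: [0.5092, 0.3583, 0.1958]
tool_rot: [179.9, -0.1, 85.3]
force: [-0.0, -0.9, -0.7]
grip_width: 0.0868
grasp_force: 0.0
```

Run:
```python
from h import *
t,p=shot('top','t12.png');t0=cv2.imread('pics/top0.png');d=cv2.absdiff(t,t0).max(2)
for n,X in (('s1',[.603,.27,.06]),('s4',[.362,-.27,.06])):
    u,v=map(int,proj(p,X));print(n,u,v,(d[v-20:v+20,u-25:u+25]>50).sum())
plan(.511,.360,.08,85.4,5)
```

```text
s1 193 206 15
s4 456 326 0
from [0.509  0.3585 0.1955] [ 1.7994e+02 -6.0000e-02  8.5330e+01] dyaw 0.1 bearing off -40
{"x":0.03,"y":0.04,"z":2.31,"az":-0.01},{"x":0.03,"y":0.04,"z":2.31,"az":-0.01},{"x":0.03,"y":0.04,"z":2.31,"az":-0.01},{"x":0.03,"y":0.04,"z":2.31,"az":-0.01},{"x":0.03,"y":0.04,"z":2.31,"az":-0.01}
```

{"api": "jog_arm", "payload": {"motion": [{"x": 0.1, "y": 0.1, "z": 2.5, "ax": 0, "ay": 0, "az": 0}, {"x": 0.05, "y": 0.1, "z": 2.5, "ax": 0, "ay": 0, "az": 0}, {"x": 0, "y": 0, "z": 2.5, "ax": 0, "ay": 0, "az": 0}, {"x": 0, "y": 0, "z": 2.5, "ax": 0, "ay": 0, "az": 0}, {"x": 0, "y": 0, "z": 1.6, "ax": 0, "ay": 0, "az": 0}]}}

```text
time_s: 31.05
tool_pos: [0.5099, 0.3596, 0.0769]
tool_rot: [-179.9, 0.1, 85.4]
force: [0.5, -0.1, 0.4]
grip_width: 0.0872
grasp_force: 0.0
```

{"api": "jog_arm", "payload": {"motion": [{"x": 0, "y": 0, "z": 0, "ax": 0, "ay": 0, "az": 0}, {"x": 0, "y": 0, "z": 0, "ax": 0, "ay": 0, "az": 0}, {"x": 0, "y": 0, "z": 0, "ax": 0, "ay": 0, "az": 0}, {"x": 0, "y": 0, "z": 0, "ax": 0, "ay": 0, "az": 0}, {"x": 0, "y": 0, "z": 0, "ax": 0, "ay": 0, "az": 0}], "claw": -1, "squeeze": 25}}

```text
time_s: 31.55
tool_pos: [0.511, 0.3609, 0.0797]
tool_rot: [179.9, -0.1, 85.4]
force: [1.4, 1.0, -0.3]
grip_width: 0.0548
grasp_force: 0.0
```

{"api": "jog_arm", "payload": {"motion": [{"x": 0, "y": 0, "z": 0, "ax": 0, "ay": 0, "az": 0}, {"x": 0, "y": 0, "z": 0, "ax": 0, "ay": 0, "az": 0}, {"x": 0, "y": 0, "z": 0, "ax": 0, "ay": 0, "az": 0}, {"x": 0, "y": 0, "z": 0, "ax": 0, "ay": 0, "az": 0}, {"x": 0, "y": 0, "z": 0, "ax": 0, "ay": 0, "az": 0}]}}

```text
time_s: 32.05
tool_pos: [0.5106, 0.3607, 0.079]
tool_rot: [180.0, -0.0, 85.4]
force: [-0.8, -0.4, 3.1]
grip_width: 0.0442
grasp_force: 25.0
```

{"api": "jog_arm", "payload": {"motion": [{"x": 0, "y": 0, "z": -1, "ax": 0, "ay": 0, "az": 0}, {"x": 0, "y": 0, "z": -3, "ax": 0, "ay": 0, "az": 0}, {"x": 0, "y": 0, "z": -4, "ax": 0, "ay": 0, "az": 0}, {"x": 0, "y": 0, "z": -4, "ax": 0, "ay": 0, "az": 0}, {"x": 0, "y": 0, "z": -3, "ax": 0, "ay": 0, "az": 0}]}}

```text
time_s: 32.55
tool_pos: [0.511, 0.3604, 0.2314]
tool_rot: [179.9, -0.1, 85.4]
force: [0.4, 1.1, -0.9]
grip_width: 0.0439
grasp_force: 25.0
```

```bash
python3 -c "
from h import *
x,y=pegpt(50.9,.20);print(x,y,env.get_obs()['grip_width'])
plan(x,y,.225,50.9,10)"
```

```text
0.6748351614862572 0.1575092814133092 0.043899967075194286
from [0.511  0.3604 0.2314] [ 1.799e+02 -8.000e-02  8.537e+01] dyaw -34.5 bearing off -52
{"x":-1.89,"y":1.80,"z":0.06,"az":3.45},{"x":-1.78,"y":1.91,"z":0.06,"az":3.45},{"x":-1.66,"y":2.01,"z":0.06,"az":3.45},{"x":-1.54,"y":2.11,"z":0.06,"az":3.45},{"x":-1.41,"y":2.20,"z":0.06,"az":3.45}
{"x":-1.27,"y":2.28,"z":0.06,"az":3.45},{"x":-1.13,"y":2.35,"z":0.06,"az":3.45},{"x":-0.99,"y":2.41,"z":0.06,"az":3.45},{"x":-0.84,"y":2.47,"z":0.06,"az":3.45},{"x":-0.69,"y":2.51,"z":0.06,"az":3.45}
```

{"api": "jog_arm", "payload": {"motion": [{"x": -1.9, "y": 1.8, "z": -0.4, "ax": 0, "ay": 0, "az": 3.5}, {"x": -1.8, "y": 1.9, "z": -0.4, "ax": 0, "ay": 0, "az": 3.5}, {"x": -1.7, "y": 2, "z": 0, "ax": 0, "ay": 0, "az": 3.5}, {"x": -1.5, "y": 2.1, "z": 0, "ax": 0, "ay": 0, "az": 3.5}, {"x": -1.4, "y": 2.2, "z": 0, "ax": 0, "ay": 0, "az": 3.5}]}}

```text
time_s: 33.05
tool_pos: [0.5932, 0.2556, 0.2351]
tool_rot: [-179.9, 0.1, 67.5]
force: [1.1, -0.4, -1.6]
grip_width: 0.0438
grasp_force: 25.0
```

{"api": "jog_arm", "payload": {"motion": [{"x": -1.3, "y": 2.3, "z": 0, "ax": 0, "ay": 0, "az": 3.4}, {"x": -1.1, "y": 2.3, "z": 0, "ax": 0, "ay": 0, "az": 3.4}, {"x": -1, "y": 2.4, "z": 0, "ax": 0, "ay": 0, "az": 3.4}, {"x": -0.8, "y": 2.5, "z": 0.6, "ax": 0, "ay": 0, "az": 3.4}, {"x": -0.7, "y": 2.5, "z": 0.9, "ax": 0, "ay": 0, "az": 3.4}]}}

```text
time_s: 33.55
tool_pos: [0.6755, 0.1557, 0.222]
tool_rot: [179.9, -0.1, 50.6]
force: [0.3, 0.6, -1.4]
grip_width: 0.0436
grasp_force: 25.0
```

{"api": "jog_arm", "payload": {"motion": [{"x": 0, "y": 0, "z": 0, "ax": 0, "ay": 0, "az": 0}, {"x": 0, "y": 0, "z": 0, "ax": 0, "ay": 0, "az": 0}, {"x": 0, "y": 0, "z": 0, "ax": 0, "ay": 0, "az": 0}, {"x": 0, "y": 0, "z": 0, "ax": 0, "ay": 0, "az": 0}, {"x": 0, "y": 0, "z": 0, "ax": 0, "ay": 0, "az": 0}]}}

```text
time_s: 34.05
tool_pos: [0.6736, 0.1585, 0.222]
tool_rot: [-180.0, -0.1, 51.0]
force: [-0.3, -0.1, -1.7]
grip_width: 0.0438
grasp_force: 25.0
```

```bash
python3 -c "
from h import *
x,y=pegpt(50.9,.110)
plan(x,y,.2243,50.9,10)"
```

```text
from [0.6736 0.1585 0.222 ] [-1.7999e+02 -5.0000e-02  5.0980e+01] dyaw -0.1 bearing off -47
{"x":-0.90,"y":0.01,"z":-0.02,"az":0.01},{"x":-0.90,"y":0.01,"z":-0.02,"az":0.01},{"x":-0.90,"y":0.01,"z":-0.02,"az":0.01},{"x":-0.90,"y":0.02,"z":-0.02,"az":0.01},{"x":-0.90,"y":0.02,"z":-0.02,"az":0.01}
{"x":-0.90,"y":0.02,"z":-0.02,"az":0.01},{"x":-0.90,"y":0.02,"z":-0.02,"az":0.01},{"x":-0.90,"y":0.02,"z":-0.02,"az":0.01},{"x":-0.90,"y":0.02,"z":-0.02,"az":0.01},{"x":-0.90,"y":0.02,"z":-0.02,"az":0.01}
```

Same insertion as before, with forces reported in between.

{"api": "jog_arm", "payload": {"motion": [{"x": -0.9, "y": 0.1, "z": -0.2, "ax": 0, "ay": 0, "az": 0}, {"x": -0.9, "y": 0.05, "z": -0.05, "ax": 0, "ay": 0, "az": 0}, {"x": -0.9, "y": 0, "z": 0, "ax": 0, "ay": 0, "az": 0}, {"x": -0.9, "y": 0, "z": 0, "ax": 0, "ay": 0, "az": 0}, {"x": -0.9, "y": 0, "z": 0, "ax": 0, "ay": 0, "az": 0}]}}

```text
time_s: 34.55
tool_pos: [0.6459, 0.1205, 0.2242]
tool_rot: [-180.0, -0.0, 50.9]
force: [-1.5, 0.2, -1.4]
grip_width: 0.0435
grasp_force: 25.0
```

{"api": "jog_arm", "payload": {"motion": [{"x": -0.9, "y": 0, "z": 0, "ax": 0, "ay": 0, "az": 0}, {"x": -0.9, "y": 0, "z": 0, "ax": 0, "ay": 0, "az": 0}, {"x": -0.9, "y": 0, "z": 0, "ax": 0, "ay": 0, "az": 0}, {"x": -0.9, "y": 0, "z": 0, "ax": 0, "ay": 0, "az": 0}, {"x": -0.9, "y": 0, "z": 0, "ax": 0, "ay": 0, "az": 0}]}}

```text
time_s: 35.05
tool_pos: [0.6177, 0.086, 0.2241]
tool_rot: [180.0, -0.0, 50.9]
force: [-0.5, 0.5, -1.2]
grip_width: 0.0434
grasp_force: 25.0
```

{"api": "jog_arm", "payload": {"motion": [{"x": 0, "y": 0, "z": 0.45, "ax": 0, "ay": 0, "az": 0}, {"x": 0, "y": 0, "z": 0.45, "ax": 0, "ay": 0, "az": 0}, {"x": 0, "y": 0, "z": 0.45, "ax": 0, "ay": 0, "az": 0}, {"x": 0, "y": 0, "z": 0.3, "ax": 0, "ay": 0, "az": 0}, {"x": 0, "y": 0, "z": 0.1, "ax": 0, "ay": 0, "az": 0}]}}

```text
time_s: 35.55
tool_pos: [0.6179, 0.087, 0.2058]
tool_rot: [-180.0, 0.0, 50.9]
force: [-1.8, 0.4, 1.0]
grip_width: 0.0437
grasp_force: 25.0
```

{"api": "jog_arm", "payload": {"motion": [{"x": 0, "y": 0, "z": 0.1, "ax": 0, "ay": 0, "az": 0}, {"x": 0, "y": 0, "z": 0.1, "ax": 0, "ay": 0, "az": 0}, {"x": 0, "y": 0, "z": 0, "ax": 0, "ay": 0, "az": 0}, {"x": 0, "y": 0, "z": 0, "ax": 0, "ay": 0, "az": 0}, {"x": 0, "y": 0, "z": 0, "ax": 0, "ay": 0, "az": 0}]}}

```text
time_s: 36.05
tool_pos: [0.6187, 0.0864, 0.2056]
tool_rot: [179.9, -0.1, 50.9]
force: [-1.8, -0.1, 6.2]
grip_width: 0.0436
grasp_force: 25.0
```

{"api": "jog_arm", "payload": {"motion": [{"x": 0, "y": 0, "z": -0.1, "ax": 0, "ay": 0, "az": 0}, {"x": 0, "y": 0, "z": 0, "ax": 0, "ay": 0, "az": 0}, {"x": 0, "y": 0, "z": 0, "ax": 0, "ay": 0, "az": 0}, {"x": 0, "y": 0, "z": 0, "ax": 0, "ay": 0, "az": 0}, {"x": 0, "y": 0, "z": 0, "ax": 0, "ay": 0, "az": 0}], "claw": 0.45}}

```text
time_s: 36.55
tool_pos: [0.6181, 0.0866, 0.2053]
tool_rot: [-180.0, 0.0, 50.9]
force: [0.9, 0.1, -0.9]
grip_width: 0.0625
grasp_force: 0.0
```

{"api": "jog_arm", "payload": {"motion": [{"x": 0, "y": 0, "z": -0.5, "ax": 0, "ay": 0, "az": 0}, {"x": 0, "y": 0, "z": -1.5, "ax": 0, "ay": 0, "az": 0}, {"x": 0, "y": 0, "z": -3, "ax": 0, "ay": 0, "az": 0}, {"x": 0, "y": 0, "z": -3, "ax": 0, "ay": 0, "az": 0}, {"x": 0, "y": 0, "z": -1, "ax": 0, "ay": 0, "az": 0}]}}

```text
time_s: 37.05
tool_pos: [0.6199, 0.0865, 0.3006]
tool_rot: [179.8, -0.3, 50.9]
force: [0.3, 0.5, 0.3]
grip_width: 0.0633
grasp_force: 0.0
```

Run:
```python
from h import *
t,p=shot('top','t13.png')
plan(.605,.273,.19,20.3,10)
```

```text
from [0.6199 0.0866 0.3006] [179.75  -0.34  50.88] dyaw -30.6 bearing off -94
{"x":1.35,"y":-1.29,"z":1.11,"az":3.06},{"x":1.28,"y":-1.36,"z":1.11,"az":3.06},{"x":1.21,"y":-1.43,"z":1.11,"az":3.06},{"x":1.13,"y":-1.49,"z":1.11,"az":3.06},{"x":1.05,"y":-1.55,"z":1.11,"az":3.06}
{"x":0.96,"y":-1.60,"z":1.11,"az":3.06},{"x":0.88,"y":-1.65,"z":1.11,"az":3.06},{"x":0.79,"y":-1.70,"z":1.11,"az":3.06},{"x":0.70,"y":-1.74,"z":1.11,"az":3.06},{"x":0.60,"y":-1.77,"z":1.11,"az":3.06}
```

{"api": "jog_arm", "payload": {"motion": [{"x": 1.3, "y": -1.3, "z": 0, "ax": 0, "ay": 0, "az": 3}, {"x": 1.3, "y": -1.4, "z": 0, "ax": 0, "ay": 0, "az": 3}, {"x": 1.2, "y": -1.4, "z": 0, "ax": 0, "ay": 0, "az": 3}, {"x": 1.1, "y": -1.5, "z": 0, "ax": 0, "ay": 0, "az": 3}, {"x": 1, "y": -1.5, "z": 0, "ax": 0, "ay": 0, "az": 3}], "claw": 1}}

```text
time_s: 37.6
tool_pos: [0.6092, 0.1795, 0.2946]
tool_rot: [-180.0, 0.1, 35.8]
force: [0.4, 0.1, 0.5]
grip_width: 0.086
grasp_force: 0.0
```

{"api": "jog_arm", "payload": {"motion": [{"x": 1, "y": -1.6, "z": 2.2, "ax": 0, "ay": 0, "az": 3.1}, {"x": 0.9, "y": -1.7, "z": 2.2, "ax": 0, "ay": 0, "az": 3.1}, {"x": 0.8, "y": -1.7, "z": 2.2, "ax": 0, "ay": 0, "az": 3.1}, {"x": 0.7, "y": -1.8, "z": 2.2, "ax": 0, "ay": 0, "az": 3.1}, {"x": 0.6, "y": -1.8, "z": 2.2, "ax": 0, "ay": 0, "az": 3.1}]}}

```text
time_s: 38.1
tool_pos: [0.6012, 0.2742, 0.1838]
tool_rot: [180.0, 0.1, 20.3]
force: [-0.5, 0.7, 0.0]
grip_width: 0.0869
grasp_force: 0.0
```

{"api": "jog_arm", "payload": {"motion": [{"x": 0, "y": 0, "z": 0, "ax": 0, "ay": 0, "az": 0}, {"x": 0, "y": 0, "z": 0, "ax": 0, "ay": 0, "az": 0}, {"x": 0, "y": 0, "z": 0, "ax": 0, "ay": 0, "az": 0}, {"x": 0, "y": 0, "z": 0, "ax": 0, "ay": 0, "az": 0}, {"x": 0, "y": 0, "z": 0, "ax": 0, "ay": 0, "az": 0}]}}

```text
time_s: 38.6
tool_pos: [0.6028, 0.2726, 0.1869]
tool_rot: [-180.0, -0.1, 20.3]
force: [-0.1, 0.5, 0.3]
grip_width: 0.0872
grasp_force: 0.0
```

Run:
```python
from h import *
t,p=shot('top','t14.png');t0=cv2.imread('pics/top0.png');d=cv2.absdiff(t,t0).max(2)
for n,X in (('s1',[.603,.27,.06]),('s4',[.362,-.27,.06])):
    u,v=map(int,proj(p,X));print(n,u,v,(d[v-20:v+20,u-25:u+25]>50).sum())
w,p=shot('wrist','w14.png');print(proj(p,[.605,.273,.114]))
plan(.605,.273,.08,20.3,5)
```

```text
s1 193 206 1186
s4 456 326 0
(np.float64(323.3561320033145), np.float64(247.90021795732122))
from [0.6024 0.273  0.1864] [-1.7999e+02 -7.0000e-02  2.0340e+01] dyaw -0.0 bearing off -94
{"x":0.05,"y":0.02,"z":2.13,"az":0.01},{"x":0.05,"y":0.02,"z":2.13,"az":0.01},{"x":0.05,"y":0.02,"z":2.13,"az":0.01},{"x":0.05,"y":0.02,"z":2.13,"az":0.01},{"x":0.05,"y":0.02,"z":2.13,"az":0.01}
```

Run:
```python
from h import *
t0=cv2.imread('pics/top0.png');p=env.camera_params('top')
for f in ('t11','t12','t13'):
    d=cv2.absdiff(cv2.imread(f'pics/{f}.png'),t0).max(2)
    u,v=map(int,proj(p,[.603,.27,.06]));print(f,(d[v-20:v+20,u-25:u+25]>50).sum())
w=cv2.imread('pics/w14.png');pw=env.camera_params('wrist')
u,v=map(int,proj(pw,[.605,.273,.1]))
lines(w,pw,[.605,.273,.1],90,.114,25)
```

```text
t11 1359
t12 15
t13 116
[234. 298. 411. 298.] [553.5 315.9] [593.2 208.5] yaw 110.3
[274. 191. 309. 191.] [627.6 313.7] [635.  293.9] yaw 110.4
[310. 191. 339. 191.] [635.3 293.3] [641.2 276.9] yaw 109.8
[360. 195. 359. 234.] [643.4 264.2] [620.8 255.9] yaw 20.2
[287. 239. 287. 196.] [602.4 296.5] [627.4 305.4] yaw 19.7
[347. 256. 291. 256.] [605.3 257.3] [593.1 290.4] yaw 110.2
[299. 211. 346. 211.] [621.7 295.6] [631.7 268.4] yaw 110.3
[340. 216. 307. 216.] [627.  270.7] [620.1 289.4] yaw 110.3
[360. 275. 407. 293.] [596.  245.2] [595.7 212.2] yaw 89.6
[322. 157. 350. 165.] [656.5 293. ] [657.8 276.2] yaw 94.4
[384. 184. 345. 170.] [654.5 253.2] [654.5 278. ] yaw 90.0
```

{"api": "jog_arm", "payload": {"motion": [{"x": 0.15, "y": 0, "z": 2.3, "ax": 0, "ay": 0, "az": 0}, {"x": 0.1, "y": 0, "z": 2.3, "ax": 0, "ay": 0, "az": 0}, {"x": 0, "y": 0, "z": 2.3, "ax": 0, "ay": 0, "az": 0}, {"x": 0, "y": 0, "z": 2.3, "ax": 0, "ay": 0, "az": 0}, {"x": 0, "y": 0, "z": 1.5, "ax": 0, "ay": 0, "az": 0}]}}

```text
time_s: 39.2
tool_pos: [0.6036, 0.274, 0.0769]
tool_rot: [180.0, 0.1, 20.4]
force: [-0.7, -0.5, -0.4]
grip_width: 0.0871
grasp_force: 0.0
```

{"api": "jog_arm", "payload": {"motion": [{"x": 0, "y": 0, "z": 0, "ax": 0, "ay": 0, "az": 0}, {"x": 0, "y": 0, "z": 0, "ax": 0, "ay": 0, "az": 0}, {"x": 0, "y": 0, "z": 0, "ax": 0, "ay": 0, "az": 0}, {"x": 0, "y": 0, "z": 0, "ax": 0, "ay": 0, "az": 0}, {"x": 0, "y": 0, "z": 0, "ax": 0, "ay": 0, "az": 0}], "claw": -1, "squeeze": 25}}

```text
time_s: 39.7
tool_pos: [0.6048, 0.2748, 0.0796]
tool_rot: [-180.0, -0.1, 20.4]
force: [0.3, 0.2, -0.4]
grip_width: 0.0552
grasp_force: 0.0
```

{"api": "jog_arm", "payload": {"motion": [{"x": 0, "y": 0, "z": 0, "ax": 0, "ay": 0, "az": 0}, {"x": 0, "y": 0, "z": 0, "ax": 0, "ay": 0, "az": 0}, {"x": 0, "y": 0, "z": 0, "ax": 0, "ay": 0, "az": 0}, {"x": 0, "y": 0, "z": 0, "ax": 0, "ay": 0, "az": 0}, {"x": 0, "y": 0, "z": 0, "ax": 0, "ay": 0, "az": 0}]}}

```text
time_s: 40.2
tool_pos: [0.6048, 0.2741, 0.0791]
tool_rot: [180.0, -0.1, 20.4]
force: [0.0, -1.3, 3.4]
grip_width: 0.0442
grasp_force: 24.8
```

{"api": "jog_arm", "payload": {"motion": [{"x": 0, "y": 0, "z": -1, "ax": 0, "ay": 0, "az": 0}, {"x": 0, "y": 0, "z": -3, "ax": 0, "ay": 0, "az": 0}, {"x": 0, "y": 0, "z": -4, "ax": 0, "ay": 0, "az": 0}, {"x": 0, "y": 0, "z": -4, "ax": 0, "ay": 0, "az": 0}, {"x": 0, "y": 0, "z": -3, "ax": 0, "ay": 0, "az": 0}]}}

```text
time_s: 40.7
tool_pos: [0.6041, 0.2752, 0.2312]
tool_rot: [-179.9, -0.1, 20.4]
force: [1.0, -0.0, -2.6]
grip_width: 0.0439
grasp_force: 24.8
```

```bash
python3 -c "
from h import *
plan(.78,.03,.28,80,10)
"
```

```text
from [0.6041 0.2752 0.2312] [-1.7993e+02 -8.0000e-02  2.0430e+01] dyaw 59.6 bearing off -12
{"x":0.79,"y":2.91,"z":-0.49,"az":-5.96},{"x":0.49,"y":2.98,"z":-0.49,"az":-5.96},{"x":0.17,"y":3.01,"z":-0.49,"az":-5.96},{"x":-0.14,"y":3.01,"z":-0.49,"az":-5.96},{"x":-0.45,"y":2.98,"z":-0.49,"az":-5.96}
{"x":-0.76,"y":2.92,"z":-0.49,"az":-5.96},{"x":-1.06,"y":2.83,"z":-0.49,"az":-5.96},{"x":-1.34,"y":2.70,"z":-0.49,"az":-5.96},{"x":-1.62,"y":2.55,"z":-0.49,"az":-5.96},{"x":-1.87,"y":2.37,"z":-0.49,"az":-5.96}
```

{"api": "jog_arm", "payload": {"motion": [{"x": 0.8, "y": 2.9, "z": -2, "ax": 0, "ay": 0, "az": -6}, {"x": 0.5, "y": 3, "z": -2, "ax": 0, "ay": 0, "az": -6}, {"x": 0.2, "y": 3, "z": -2, "ax": 0, "ay": 0, "az": -6}, {"x": -0.1, "y": 3, "z": -2, "ax": 0, "ay": 0, "az": -6}, {"x": -0.4, "y": 3, "z": -2, "ax": 0, "ay": 0, "az": -6}]}}

```text
time_s: 41.2
tool_pos: [0.6932, 0.1527, 0.329]
tool_rot: [-179.9, 0.0, 50.7]
force: [0.5, -0.0, -2.3]
grip_width: 0.0443
grasp_force: 24.8
```

{"api": "jog_arm", "payload": {"motion": [{"x": -0.8, "y": 2.9, "z": 0, "ax": 0, "ay": 0, "az": -6}, {"x": -1.1, "y": 2.8, "z": 0, "ax": 0, "ay": 0, "az": -6}, {"x": -1.3, "y": 2.7, "z": 0, "ax": 0, "ay": 0, "az": -6}, {"x": -1.6, "y": 2.5, "z": 0, "ax": 0, "ay": 0, "az": -6}, {"x": -1.9, "y": 2.4, "z": 0, "ax": 0, "ay": 0, "az": -6}]}}

```text
time_s: 41.7
tool_pos: [0.7812, 0.0308, 0.3279]
tool_rot: [-179.9, -0.1, 80.7]
force: [0.0, 0.2, -2.4]
grip_width: 0.0437
grasp_force: 24.8
```

```bash
python3 -c "
from h import *
x,y=pegpt(290.9,.20);print(x,y)
plan(x,y,.24,110.9,10)
"
```

```text
0.6200475998639249 -0.18454089486420597
from [0.7812 0.0308 0.3279] [-1.7988e+02 -6.0000e-02  8.0700e+01] dyaw 30.2 bearing off 37
{"x":-2.39,"y":-1.24,"z":0.88,"az":-3.02},{"x":-2.32,"y":-1.37,"z":0.88,"az":-3.02},{"x":-2.24,"y":-1.49,"z":0.88,"az":-3.02},{"x":-2.16,"y":-1.60,"z":0.88,"az":-3.02},{"x":-2.07,"y":-1.71,"z":0.88,"az":-3.02}
{"x":-1.98,"y":-1.82,"z":0.88,"az":-3.02},{"x":-1.88,"y":-1.92,"z":0.88,"az":-3.02},{"x":-1.78,"y":-2.02,"z":0.88,"az":-3.02},{"x":-1.67,"y":-2.11,"z":0.88,"az":-3.02},{"x":-1.55,"y":-2.19,"z":0.88,"az":-3.02}
```

{"api": "jog_arm", "payload": {"motion": [{"x": -2.4, "y": -1.2, "z": 0, "ax": 0, "ay": 0, "az": -3}, {"x": -2.3, "y": -1.4, "z": 0, "ax": 0, "ay": 0, "az": -3}, {"x": -2.2, "y": -1.5, "z": 0, "ax": 0, "ay": 0, "az": -3}, {"x": -2.2, "y": -1.6, "z": 0, "ax": 0, "ay": 0, "az": -3}, {"x": -2.1, "y": -1.7, "z": 0, "ax": 0, "ay": 0, "az": -3}]}}

```text
time_s: 42.2
tool_pos: [0.6989, -0.0768, 0.3279]
tool_rot: [-179.9, -0.1, 95.6]
force: [-0.0, -0.6, -2.3]
grip_width: 0.0441
grasp_force: 24.8
```

{"api": "jog_arm", "payload": {"motion": [{"x": -2, "y": -1.8, "z": 1.5, "ax": 0, "ay": 0, "az": -3}, {"x": -1.9, "y": -1.9, "z": 1.5, "ax": 0, "ay": 0, "az": -3}, {"x": -1.8, "y": -2, "z": 2, "ax": 0, "ay": 0, "az": -3}, {"x": -1.7, "y": -2.1, "z": 2.3, "ax": 0, "ay": 0, "az": -3}, {"x": -1.5, "y": -2.2, "z": 2.5, "ax": 0, "ay": 0, "az": -3}]}}

```text
time_s: 42.7
tool_pos: [0.6184, -0.1842, 0.2298]
tool_rot: [180.0, -0.1, 110.6]
force: [0.6, -0.7, -2.4]
grip_width: 0.044
grasp_force: 24.8
```

{"api": "jog_arm", "payload": {"motion": [{"x": 0, "y": 0, "z": 0, "ax": 0, "ay": 0, "az": 0}, {"x": 0, "y": 0, "z": 0, "ax": 0, "ay": 0, "az": 0}, {"x": 0, "y": 0, "z": 0, "ax": 0, "ay": 0, "az": 0}, {"x": 0, "y": 0, "z": 0, "ax": 0, "ay": 0, "az": 0}, {"x": 0, "y": 0, "z": 0, "ax": 0, "ay": 0, "az": 0}]}}

```text
time_s: 43.2
tool_pos: [0.6202, -0.1832, 0.2312]
tool_rot: [179.9, 0.0, 110.5]
force: [0.2, -0.1, -2.8]
grip_width: 0.044
grasp_force: 24.8
```

```bash
python3 -c "
from h import *
x,y=pegpt(290.9,.110)
plan(x,y,.2243,110.9,10)"
```

```text
from [ 0.6202 -0.1832  0.2312] [1.7993e+02 2.0000e-02 1.1048e+02] dyaw 0.4 bearing off 31
{"x":0.89,"y":-0.01,"z":0.07,"az":-0.04},{"x":0.89,"y":-0.01,"z":0.07,"az":-0.04},{"x":0.89,"y":-0.01,"z":0.07,"az":-0.04},{"x":0.89,"y":-0.01,"z":0.07,"az":-0.04},{"x":0.89,"y":-0.01,"z":0.07,"az":-0.04}
{"x":0.89,"y":-0.01,"z":0.07,"az":-0.04},{"x":0.89,"y":-0.01,"z":0.07,"az":-0.04},{"x":0.89,"y":-0.01,"z":0.07,"az":-0.04},{"x":0.89,"y":-0.01,"z":0.07,"az":-0.04},{"x":0.89,"y":-0.01,"z":0.07,"az":-0.04}
```

{"api": "jog_arm", "payload": {"motion": [{"x": 0.9, "y": -0.05, "z": 0.4, "ax": 0, "ay": 0, "az": -0.4}, {"x": 0.9, "y": -0.05, "z": 0.3, "ax": 0, "ay": 0, "az": 0}, {"x": 0.9, "y": 0, "z": 0, "ax": 0, "ay": 0, "az": 0}, {"x": 0.9, "y": 0, "z": 0, "ax": 0, "ay": 0, "az": 0}, {"x": 0.9, "y": 0, "z": 0, "ax": 0, "ay": 0, "az": 0}]}}

```text
time_s: 43.7
tool_pos: [0.6022, -0.1413, 0.2237]
tool_rot: [180.0, -0.0, 110.8]
force: [-0.4, 0.3, -2.5]
grip_width: 0.0442
grasp_force: 24.8
```

{"api": "jog_arm", "payload": {"motion": [{"x": 0.9, "y": 0, "z": 0, "ax": 0, "ay": 0, "az": 0}, {"x": 0.9, "y": 0, "z": 0, "ax": 0, "ay": 0, "az": 0}, {"x": 0.9, "y": 0, "z": 0, "ax": 0, "ay": 0, "az": 0}, {"x": 0.9, "y": 0, "z": 0, "ax": 0, "ay": 0, "az": 0}, {"x": 0.9, "y": 0, "z": 0, "ax": 0, "ay": 0, "az": 0}]}}

```text
time_s: 44.2
tool_pos: [0.5862, -0.0997, 0.2236]
tool_rot: [180.0, 0.0, 110.8]
force: [-0.4, -1.2, -2.9]
grip_width: 0.044
grasp_force: 24.8
```

{"api": "jog_arm", "payload": {"motion": [{"x": 0, "y": 0, "z": 0.45, "ax": 0, "ay": 0, "az": 0}, {"x": 0, "y": 0, "z": 0.45, "ax": 0, "ay": 0, "az": 0}, {"x": 0, "y": 0, "z": 0.45, "ax": 0, "ay": 0, "az": 0}, {"x": 0, "y": 0, "z": 0.3, "ax": 0, "ay": 0, "az": 0}, {"x": 0, "y": 0, "z": 0.1, "ax": 0, "ay": 0, "az": 0}]}}

```text
time_s: 44.7
tool_pos: [0.5861, -0.1009, 0.2054]
tool_rot: [-179.9, -0.0, 110.7]
force: [-0.6, 0.1, 0.2]
grip_width: 0.0442
grasp_force: 24.8
```

{"api": "jog_arm", "payload": {"motion": [{"x": 0, "y": 0, "z": 0.1, "ax": 0, "ay": 0, "az": 0}, {"x": 0, "y": 0, "z": 0.1, "ax": 0, "ay": 0, "az": 0}, {"x": 0, "y": 0, "z": 0, "ax": 0, "ay": 0, "az": 0}, {"x": 0, "y": 0, "z": 0, "ax": 0, "ay": 0, "az": 0}, {"x": 0, "y": 0, "z": 0, "ax": 0, "ay": 0, "az": 0}]}}

```text
time_s: 45.2
tool_pos: [0.5872, -0.1005, 0.2053]
tool_rot: [179.9, 0.1, 110.8]
force: [-1.5, -0.1, 5.8]
grip_width: 0.0438
grasp_force: 24.9
```

{"api": "jog_arm", "payload": {"motion": [{"x": 0, "y": 0, "z": -0.1, "ax": 0, "ay": 0, "az": 0}, {"x": 0, "y": 0, "z": 0, "ax": 0, "ay": 0, "az": 0}, {"x": 0, "y": 0, "z": 0, "ax": 0, "ay": 0, "az": 0}, {"x": 0, "y": 0, "z": 0, "ax": 0, "ay": 0, "az": 0}, {"x": 0, "y": 0, "z": 0, "ax": 0, "ay": 0, "az": 0}], "claw": 0.45}}

```text
time_s: 45.7
tool_pos: [0.5863, -0.1003, 0.2048]
tool_rot: [-180.0, -0.0, 110.8]
force: [0.6, 0.1, 1.1]
grip_width: 0.0626
grasp_force: 0.0
```

{"api": "jog_arm", "payload": {"motion": [{"x": 0, "y": 0, "z": -0.5, "ax": 0, "ay": 0, "az": 0}, {"x": 0, "y": 0, "z": -1.5, "ax": 0, "ay": 0, "az": 0}, {"x": 0, "y": 0, "z": -3, "ax": 0, "ay": 0, "az": 0}, {"x": 0, "y": 0, "z": -3, "ax": 0, "ay": 0, "az": 0}, {"x": 0, "y": 0, "z": -2, "ax": 0, "ay": 0, "az": 0}]}}

```text
time_s: 46.2
tool_pos: [0.5873, -0.1006, 0.309]
tool_rot: [179.8, 0.1, 110.8]
force: [0.5, 0.2, 0.4]
grip_width: 0.0634
grasp_force: 0.0
```

```bash
python3 -c "
from h import *
plan(.365,-.335,.30,90,10)"
```

```text
from [ 0.5873 -0.1006  0.309 ] [1.7978e+02 1.0000e-01 1.1078e+02] dyaw -20.8 bearing off 43
{"x":-1.40,"y":-2.91,"z":0.09,"az":2.08},{"x":-1.51,"y":-2.86,"z":0.09,"az":2.08},{"x":-1.61,"y":-2.80,"z":0.09,"az":2.08},{"x":-1.71,"y":-2.74,"z":0.09,"az":2.08},{"x":-1.81,"y":-2.68,"z":0.09,"az":2.08}
{"x":-1.90,"y":-2.61,"z":0.09,"az":2.08},{"x":-2.00,"y":-2.54,"z":0.09,"az":2.08},{"x":-2.09,"y":-2.46,"z":0.09,"az":2.08},{"x":-2.18,"y":-2.39,"z":0.09,"az":2.08},{"x":-2.26,"y":-2.31,"z":0.09,"az":2.08}
```

{"api": "jog_arm", "payload": {"motion": [{"x": -1.4, "y": -2.9, "z": 0, "ax": 0, "ay": 0, "az": 2.1}, {"x": -1.5, "y": -2.9, "z": 0, "ax": 0, "ay": 0, "az": 2.1}, {"x": -1.6, "y": -2.8, "z": 0, "ax": 0, "ay": 0, "az": 2.1}, {"x": -1.7, "y": -2.7, "z": 0, "ax": 0, "ay": 0, "az": 2.1}, {"x": -1.8, "y": -2.7, "z": 0, "ax": 0, "ay": 0, "az": 2.1}], "claw": 1}}

```text
time_s: 46.7
tool_pos: [0.4739, -0.2186, 0.306]
tool_rot: [179.9, 0.0, 100.2]
force: [0.6, -0.4, 0.5]
grip_width: 0.086
grasp_force: 0.0
```

{"api": "jog_arm", "payload": {"motion": [{"x": -1.9, "y": -2.6, "z": 0.1, "ax": 0, "ay": 0, "az": 2.1}, {"x": -2, "y": -2.5, "z": 0.1, "ax": 0, "ay": 0, "az": 2.1}, {"x": -2.1, "y": -2.5, "z": 0.1, "ax": 0, "ay": 0, "az": 2.1}, {"x": -2.2, "y": -2.4, "z": 0.1, "ax": 0, "ay": 0, "az": 2.1}, {"x": -2.3, "y": -2.3, "z": 0.1, "ax": 0, "ay": 0, "az": 2.1}]}}

```text
time_s: 47.2
tool_pos: [0.3615, -0.3366, 0.2999]
tool_rot: [180.0, -0.0, 89.6]
force: [0.2, 0.2, 0.2]
grip_width: 0.0871
grasp_force: 0.0
```

{"api": "jog_arm", "payload": {"motion": [{"x": 0, "y": 0, "z": 0, "ax": 0, "ay": 0, "az": 0}, {"x": 0, "y": 0, "z": 0, "ax": 0, "ay": 0, "az": 0}, {"x": 0, "y": 0, "z": 0, "ax": 0, "ay": 0, "az": 0}, {"x": 0, "y": 0, "z": 0, "ax": 0, "ay": 0, "az": 0}, {"x": 0, "y": 0, "z": 0, "ax": 0, "ay": 0, "az": 0}]}}

```text
time_s: 47.7
tool_pos: [0.3643, -0.334, 0.2999]
tool_rot: [-180.0, -0.0, 89.9]
force: [0.5, -0.4, 0.4]
grip_width: 0.0873
grasp_force: 0.0
```

Run:
```python
from h import *
o=env.get_obs();print(o['tool_pos'],o['tool_rot'])
im,p=shot('wrist','w15.png');np.save('p15.npy',p,allow_pickle=True)
u,v=lines(im,p,[.362,-.28,.07],65,.022,20);v0=min(max(0,v-80),320);u0=u-100;print(u,v,'origin',u0,v0)
a=cv2.resize(im[v0:v0+160,u0:u0+200],None,fx=2.5,fy=2.5)
sc,ps=shot('scene','s15.png');u,v=map(int,proj(ps,[.549,0,.2]))
b=cv2.resize(sc[v-100:v+100,u-75:u+75],(300,400));cv2.imwrite('pics/c15.png',np.hstack([a,b]))
```

```text
[ 0.3642797  -0.3340491   0.29987933] [-1.79982168e+02 -6.96238657e-03  8.98980432e+01]
[329. 178. 332. 154.] [ 374.3 -305.1] [ 377.6 -278.9] yaw 82.8
[380. 148. 378. 207.] [ 430.  -272.4] [ 430.6 -337.7] yaw 90.5
[375. 210. 340. 211.] [ 426.7 -342. ] [ 386.6 -342.4] yaw 0.5
[336. 121. 365. 123.] [ 381.5 -244.1] [ 412.7 -246. ] yaw -3.5
[357. 129. 351. 178.] [ 404.3 -252.3] [ 398.7 -305. ] yaw 84.0
[337. 207. 301. 207.] [ 383.7 -337.6] [ 342.2 -337.5] yaw -0.1
[283. 112. 313. 133.] [ 324.5 -234.5] [ 356.3 -256. ] yaw -34.1
[319. 194. 346. 196.] [ 362.4 -323.2] [ 393.6 -325.1] yaw -3.4
[366. 182. 340. 180.] [ 415.9 -309.8] [ 386.3 -306.9] yaw -5.6
[338. 124. 335. 150.] [ 383.8 -247.1] [ 380.9 -275. ] yaw 84.0
[368. 154. 370. 133.] [ 417.3 -279.1] [ 418.4 -256.4] yaw 87.1
[372. 149. 368. 180.] [ 421.4 -273.6] [ 417.9 -307.8] yaw 84.1
[343. 176. 347. 150.] [ 389.1 -303.2] [ 393.4 -274.8] yaw 81.6
[288. 175. 308. 187.] [ 327.8 -301.4] [ 350.3 -315. ] yaw -31.2
[287.  92. 288. 113.] [ 329.3 -213.7] [ 329.  -235.3] yaw 89.4
318 156 origin 218 76
```

View pics/c15.png

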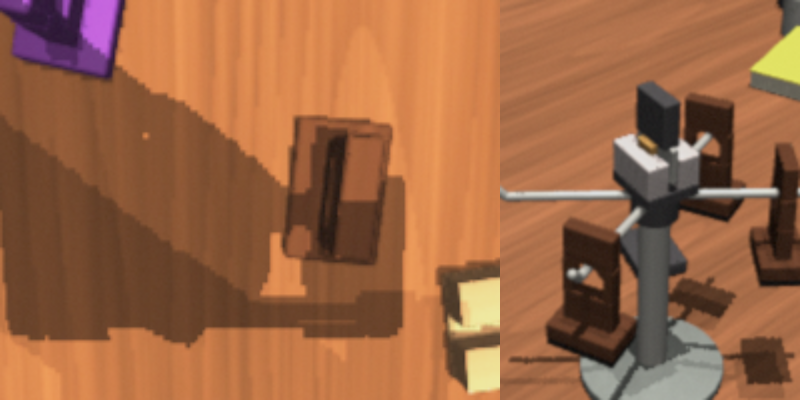

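The left crop shows that stamp 4 was knocked. It now stands near (338,190) in the crop, and its base edges put it at about (0.399, -0.277) with yaw -6°. The right crop shows three stamps hanging and the key in place.

Run:
```python
from h import *
p=np.load('p15.npy',allow_pickle=True).item()
for q in ((357,129),(351,178),(372,149),(368,180),(362,154)): print(q,onz(p,*q,.114)[:2].round(4))
plan(.398,-.277,.19,-6,15)
```

```text
(357, 129) [ 0.3959 -0.2553]
(351, 178) [ 0.3914 -0.2971]
(372, 149) [ 0.4093 -0.2721]
(368, 180) [ 0.4066 -0.2989]
(362, 154) [ 0.4007 -0.2764]
from [ 0.3641 -0.3343  0.2999] [-179.99   -0.     89.86] dyaw -95.9 bearing off -61
{"x":0.38,"y":0.23,"z":0.73,"az":6.39},{"x":0.41,"y":0.18,"z":0.73,"az":6.39},{"x":0.42,"y":0.14,"z":0.73,"az":6.39},{"x":0.44,"y":0.09,"z":0.73,"az":6.39},{"x":0.44,"y":0.04,"z":0.73,"az":6.39}
{"x":0.44,"y":-0.01,"z":0.73,"az":6.39},{"x":0.44,"y":-0.06,"z":0.73,"az":6.39},{"x":0.43,"y":-0.11,"z":0.73,"az":6.39},{"x":0.42,"y":-0.16,"z":0.73,"az":6.39},{"x":0.40,"y":-0.20,"z":0.73,"az":6.39}
{"x":0.37,"y":-0.24,"z":0.73,"az":6.39},{"x":0.34,"y":-0.28,"z":0.73,"az":6.39},{"x":0.31,"y":-0.32,"z":0.73,"az":6.39},{"x":0.27,"y":-0.35,"z":0.73,"az":6.39},{"x":0.23,"y":-0.38,"z":0.73,"az":6.39}
```

{"api": "jog_arm", "payload": {"motion": [{"x": 0.4, "y": 0.2, "z": 0.7, "ax": 0, "ay": 0, "az": 6.4}, {"x": 0.4, "y": 0.2, "z": 0.7, "ax": 0, "ay": 0, "az": 6.4}, {"x": 0.4, "y": 0.1, "z": 0.7, "ax": 0, "ay": 0, "az": 6.4}, {"x": 0.45, "y": 0.1, "z": 0.7, "ax": 0, "ay": 0, "az": 6.4}, {"x": 0.45, "y": 0.05, "z": 0.7, "ax": 0, "ay": 0, "az": 6.4}]}}

```text
time_s: 48.3
tool_pos: [0.3751, -0.3152, 0.2647]
tool_rot: [-180.0, -0.0, 57.6]
force: [0.1, -0.3, -0.1]
grip_width: 0.0872
grasp_force: 0.0
```

{"api": "jog_arm", "payload": {"motion": [{"x": 0.45, "y": 0, "z": 0.7, "ax": 0, "ay": 0, "az": 6.4}, {"x": 0.45, "y": 0, "z": 0.7, "ax": 0, "ay": 0, "az": 6.4}, {"x": 0.45, "y": -0.1, "z": 0.7, "ax": 0, "ay": 0, "az": 6.4}, {"x": 0.4, "y": -0.15, "z": 0.7, "ax": 0, "ay": 0, "az": 6.4}, {"x": 0.4, "y": -0.2, "z": 0.7, "ax": 0, "ay": 0, "az": 6.4}]}}

```text
time_s: 48.8
tool_pos: [0.3873, -0.2965, 0.2297]
tool_rot: [-180.0, 0.0, 25.6]
force: [-0.1, 0.0, 0.0]
grip_width: 0.0872
grasp_force: 0.0
```

{"api": "jog_arm", "payload": {"motion": [{"x": 0.35, "y": -0.25, "z": 0.7, "ax": 0, "ay": 0, "az": 6.4}, {"x": 0.35, "y": -0.3, "z": 0.7, "ax": 0, "ay": 0, "az": 6.4}, {"x": 0.3, "y": -0.3, "z": 0.7, "ax": 0, "ay": 0, "az": 6.4}, {"x": 0.25, "y": -0.35, "z": 0.7, "ax": 0, "ay": 0, "az": 6.4}, {"x": 0.25, "y": -0.4, "z": 0.7, "ax": 0, "ay": 0, "az": 6.3}]}}

```text
time_s: 49.3
tool_pos: [0.3985, -0.2774, 0.1947]
tool_rot: [180.0, 0.0, -6.3]
force: [-0.2, -0.3, -0.0]
grip_width: 0.087
grasp_force: 0.0
```

{"api": "jog_arm", "payload": {"motion": [{"x": 0, "y": 0, "z": 0, "ax": 0, "ay": 0, "az": 0}, {"x": 0, "y": 0, "z": 0, "ax": 0, "ay": 0, "az": 0}, {"x": 0, "y": 0, "z": 0, "ax": 0, "ay": 0, "az": 0}, {"x": 0, "y": 0, "z": 0, "ax": 0, "ay": 0, "az": 0}, {"x": 0, "y": 0, "z": 0, "ax": 0, "ay": 0, "az": 0}]}}

```text
time_s: 49.8
tool_pos: [0.3983, -0.278, 0.1954]
tool_rot: [180.0, -0.0, -6.1]
force: [-0.0, -0.8, -0.2]
grip_width: 0.0872
grasp_force: 0.0
```

Run:
```python
from h import *
plan(.399,-.277,.08,-6,5)
im,p=shot('wrist','w16.png');lines(im,p,[.399,-.277,.1],90,.114,25)
```

```text
from [ 0.3983 -0.278   0.1954] [ 1.7999e+02 -4.0000e-02 -6.0900e+00] dyaw 0.1 bearing off -61
{"x":0.01,"y":-0.02,"z":2.31,"az":-0.02},{"x":0.01,"y":-0.02,"z":2.31,"az":-0.02},{"x":0.01,"y":-0.02,"z":2.31,"az":-0.02},{"x":0.01,"y":-0.02,"z":2.31,"az":-0.02},{"x":0.01,"y":-0.02,"z":2.31,"az":-0.02}
[319. 298. 408. 298.] [ 363.3 -272.6] [ 356.9 -331.7] yaw 83.8
[288. 191. 352. 191.] [ 436.4 -260.8] [ 432.4 -300.5] yaw 84.3
[335. 269. 320. 297.] [ 382.4 -284.7] [ 363.9 -273.3] yaw -31.6
[344. 253. 289. 254.] [ 392.5 -292.1] [ 395.8 -256.4] yaw 84.6
[231. 297. 317. 298.] [ 369.9 -213.4] [ 363.5 -270.9] yaw 83.7
[276. 314. 345. 304.] [ 354.8 -241.8] [ 356.9 -288.9] yaw 92.5
[353. 194. 287. 195.] [ 430.1 -301. ] [ 434.2 -259.7] yaw 84.4
[231. 308. 261. 304.] [ 362.2 -212.2] [ 363.  -232.8] yaw 92.2
[296. 210. 343. 209.] [ 424.1 -264. ] [ 421.3 -293.9] yaw 84.6
[267. 301. 231. 302.] [ 365.  -237.3] [ 366.3 -212.8] yaw 87.1
[349. 301. 274. 303.] [ 358.5 -292.3] [ 363.1 -242.1] yaw 84.8
[408. 302. 357. 302.] [ 353.5 -331.5] [ 357.4 -297.3] yaw 83.5
[336. 216. 303. 216.] [ 417.7 -288.8] [ 419.9 -268.3] yaw 83.9
```

{"api": "jog_arm", "payload": {"motion": [{"x": 0.1, "y": -0.1, "z": 2.4, "ax": 0, "ay": 0, "az": 0}, {"x": 0, "y": 0, "z": 2.4, "ax": 0, "ay": 0, "az": 0}, {"x": 0, "y": 0, "z": 2.4, "ax": 0, "ay": 0, "az": 0}, {"x": 0, "y": 0, "z": 2.4, "ax": 0, "ay": 0, "az": 0}, {"x": 0, "y": 0, "z": 2, "ax": 0, "ay": 0, "az": 0}]}}

```text
time_s: 50.35
tool_pos: [0.399, -0.2767, 0.0779]
tool_rot: [-180.0, 0.0, -6.1]
force: [0.2, 0.3, -0.1]
grip_width: 0.0867
grasp_force: 0.0
```

{"api": "jog_arm", "payload": {"motion": [{"x": 0, "y": 0, "z": 0, "ax": 0, "ay": 0, "az": 0}, {"x": 0, "y": 0, "z": 0, "ax": 0, "ay": 0, "az": 0}, {"x": 0, "y": 0, "z": 0, "ax": 0, "ay": 0, "az": 0}, {"x": 0, "y": 0, "z": 0, "ax": 0, "ay": 0, "az": 0}, {"x": 0, "y": 0, "z": 0, "ax": 0, "ay": 0, "az": 0}], "claw": -1, "squeeze": 25}}

```text
time_s: 50.85
tool_pos: [0.3999, -0.2772, 0.08]
tool_rot: [180.0, -0.1, -6.1]
force: [0.0, -0.4, 0.4]
grip_width: 0.0551
grasp_force: 0.0
```

{"api": "jog_arm", "payload": {"motion": [{"x": 0, "y": 0, "z": 0, "ax": 0, "ay": 0, "az": 0}, {"x": 0, "y": 0, "z": 0, "ax": 0, "ay": 0, "az": 0}, {"x": 0, "y": 0, "z": 0, "ax": 0, "ay": 0, "az": 0}, {"x": 0, "y": 0, "z": 0, "ax": 0, "ay": 0, "az": 0}, {"x": 0, "y": 0, "z": 0, "ax": 0, "ay": 0, "az": 0}]}}

```text
time_s: 51.35
tool_pos: [0.3996, -0.2772, 0.0795]
tool_rot: [180.0, -0.0, -6.1]
force: [-0.9, -0.4, 4.5]
grip_width: 0.0441
grasp_force: 24.9
```

{"api": "jog_arm", "payload": {"motion": [{"x": 0, "y": 0, "z": -1, "ax": 0, "ay": 0, "az": 0}, {"x": 0, "y": 0, "z": -3, "ax": 0, "ay": 0, "az": 0}, {"x": 0, "y": 0, "z": -4, "ax": 0, "ay": 0, "az": 0}, {"x": 0, "y": 0, "z": -4, "ax": 0, "ay": 0, "az": 0}, {"x": 0, "y": 0, "z": -3, "ax": 0, "ay": 0, "az": 0}]}}

```text
time_s: 51.85
tool_pos: [0.3993, -0.2769, 0.2315]
tool_rot: [180.0, -0.1, -6.1]
force: [0.7, -0.6, -2.1]
grip_width: 0.0438
grasp_force: 24.9
```

```bash
python3 -c "
from h import *
x,y=pegpt(230.9,.185);print(x,y,np.hypot(x,y))
plan(x,y,.225,50.9,10)"
```

```text
0.43202497562521197 -0.14126858530731096 0.45453535919518295
from [ 0.3993 -0.2769  0.2315] [ 1.80e+02 -8.00e-02 -6.12e+00] dyaw 57.0 bearing off -21
{"x":0.18,"y":-1.38,"z":0.07,"az":-5.70},{"x":0.32,"y":-1.36,"z":0.07,"az":-5.70},{"x":0.45,"y":-1.32,"z":0.07,"az":-5.70},{"x":0.58,"y":-1.27,"z":0.07,"az":-5.70},{"x":0.70,"y":-1.20,"z":0.07,"az":-5.70}
{"x":0.82,"y":-1.13,"z":0.07,"az":-5.70},{"x":0.93,"y":-1.04,"z":0.07,"az":-5.70},{"x":1.03,"y":-0.94,"z":0.07,"az":-5.70},{"x":1.12,"y":-0.84,"z":0.07,"az":-5.70},{"x":1.19,"y":-0.72,"z":0.07,"az":-5.70}
```

{"api": "jog_arm", "payload": {"motion": [{"x": 0.2, "y": -1.4, "z": 0.1, "ax": 0, "ay": 0, "az": -5.7}, {"x": 0.3, "y": -1.4, "z": 0.1, "ax": 0, "ay": 0, "az": -5.7}, {"x": 0.45, "y": -1.3, "z": 0.1, "ax": 0, "ay": 0, "az": -5.7}, {"x": 0.6, "y": -1.3, "z": 0.1, "ax": 0, "ay": 0, "az": -5.7}, {"x": 0.7, "y": -1.2, "z": 0.1, "ax": 0, "ay": 0, "az": -5.7}]}}

```text
time_s: 52.35
tool_pos: [0.4153, -0.2074, 0.2238]
tool_rot: [-179.9, 0.0, 22.6]
force: [-0.7, 0.2, -1.2]
grip_width: 0.0441
grasp_force: 24.9
```

{"api": "jog_arm", "payload": {"motion": [{"x": 0.8, "y": -1.1, "z": 0, "ax": 0, "ay": 0, "az": -5.7}, {"x": 0.9, "y": -1, "z": 0, "ax": 0, "ay": 0, "az": -5.7}, {"x": 1, "y": -0.9, "z": 0, "ax": 0, "ay": 0, "az": -5.7}, {"x": 1.1, "y": -0.8, "z": 0, "ax": 0, "ay": 0, "az": -5.7}, {"x": 1.2, "y": -0.7, "z": 0, "ax": 0, "ay": 0, "az": -5.7}]}}

```text
time_s: 52.85
tool_pos: [0.4319, -0.1417, 0.2238]
tool_rot: [-179.9, 0.0, 51.1]
force: [-0.2, -0.1, -2.1]
grip_width: 0.0436
grasp_force: 24.9
```

{"api": "jog_arm", "payload": {"motion": [{"x": 0, "y": 0, "z": 0, "ax": 0, "ay": 0, "az": 0}, {"x": 0, "y": 0, "z": 0, "ax": 0, "ay": 0, "az": 0}, {"x": 0, "y": 0, "z": 0, "ax": 0, "ay": 0, "az": 0}, {"x": 0, "y": 0, "z": 0, "ax": 0, "ay": 0, "az": 0}, {"x": 0, "y": 0, "z": 0, "ax": 0, "ay": 0, "az": 0}]}}

```text
time_s: 53.35
tool_pos: [0.4323, -0.1431, 0.2241]
tool_rot: [-180.0, -0.0, 50.8]
force: [0.7, 0.2, -1.9]
grip_width: 0.0438
grasp_force: 24.9
```

```bash
python3 -c "
from h import *
x,y=pegpt(230.9,.110)
plan(x,y,.2245,50.9,10)"
```

```text
from [ 0.4323 -0.1431  0.2241] [-180.     -0.     50.79] dyaw 0.1 bearing off -29
{"x":0.76,"y":-0.01,"z":-0.00,"az":-0.01},{"x":0.76,"y":-0.01,"z":-0.00,"az":-0.01},{"x":0.76,"y":-0.01,"z":-0.00,"az":-0.01},{"x":0.76,"y":-0.01,"z":-0.00,"az":-0.01},{"x":0.76,"y":-0.01,"z":-0.00,"az":-0.01}
{"x":0.76,"y":-0.01,"z":-0.00,"az":-0.01},{"x":0.76,"y":-0.01,"z":-0.00,"az":-0.01},{"x":0.76,"y":-0.01,"z":-0.00,"az":-0.01},{"x":0.76,"y":-0.01,"z":-0.00,"az":-0.01},{"x":0.76,"y":-0.01,"z":-0.00,"az":-0.01}
```

{"api": "jog_arm", "payload": {"motion": [{"x": 0.75, "y": -0.1, "z": 0, "ax": 0, "ay": 0, "az": 0}, {"x": 0.75, "y": 0, "z": 0, "ax": 0, "ay": 0, "az": 0}, {"x": 0.75, "y": 0, "z": 0, "ax": 0, "ay": 0, "az": 0}, {"x": 0.75, "y": 0, "z": 0, "ax": 0, "ay": 0, "az": 0}, {"x": 0.75, "y": 0, "z": 0, "ax": 0, "ay": 0, "az": 0}]}}

```text
time_s: 53.85
tool_pos: [0.4559, -0.112, 0.224]
tool_rot: [-180.0, 0.0, 50.9]
force: [0.4, -0.0, -2.4]
grip_width: 0.0439
grasp_force: 24.9
```

{"api": "jog_arm", "payload": {"motion": [{"x": 0.75, "y": 0, "z": 0, "ax": 0, "ay": 0, "az": 0}, {"x": 0.75, "y": 0, "z": 0, "ax": 0, "ay": 0, "az": 0}, {"x": 0.75, "y": 0, "z": 0, "ax": 0, "ay": 0, "az": 0}, {"x": 0.75, "y": 0, "z": 0, "ax": 0, "ay": 0, "az": 0}, {"x": 0.75, "y": 0, "z": 0, "ax": 0, "ay": 0, "az": 0}]}}

```text
time_s: 54.35
tool_pos: [0.4794, -0.0832, 0.2241]
tool_rot: [180.0, -0.0, 50.9]
force: [-0.0, 0.1, -1.6]
grip_width: 0.0441
grasp_force: 24.9
```

{"api": "jog_arm", "payload": {"motion": [{"x": 0, "y": 0, "z": 0.45, "ax": 0, "ay": 0, "az": 0}, {"x": 0, "y": 0, "z": 0.45, "ax": 0, "ay": 0, "az": 0}, {"x": 0, "y": 0, "z": 0.45, "ax": 0, "ay": 0, "az": 0}, {"x": 0, "y": 0, "z": 0.3, "ax": 0, "ay": 0, "az": 0}, {"x": 0, "y": 0, "z": 0.1, "ax": 0, "ay": 0, "az": 0}]}}

```text
time_s: 54.85
tool_pos: [0.4785, -0.084, 0.206]
tool_rot: [-180.0, 0.0, 50.9]
force: [-1.1, 0.1, 0.4]
grip_width: 0.0439
grasp_force: 24.9
```

{"api": "jog_arm", "payload": {"motion": [{"x": 0, "y": 0, "z": 0.1, "ax": 0, "ay": 0, "az": 0}, {"x": 0, "y": 0, "z": 0.1, "ax": 0, "ay": 0, "az": 0}, {"x": 0, "y": 0, "z": 0, "ax": 0, "ay": 0, "az": 0}, {"x": 0, "y": 0, "z": 0, "ax": 0, "ay": 0, "az": 0}, {"x": 0, "y": 0, "z": 0, "ax": 0, "ay": 0, "az": 0}]}}

```text
time_s: 55.35
tool_pos: [0.4794, -0.0846, 0.2059]
tool_rot: [179.9, -0.0, 50.8]
force: [-1.9, -1.5, 6.2]
grip_width: 0.0437
grasp_force: 24.9
```

Contact on the last peg. I release, lift, back away and check everything once more.

{"api": "jog_arm", "payload": {"motion": [{"x": 0, "y": 0, "z": -0.1, "ax": 0, "ay": 0, "az": 0}, {"x": 0, "y": 0, "z": 0, "ax": 0, "ay": 0, "az": 0}, {"x": 0, "y": 0, "z": 0, "ax": 0, "ay": 0, "az": 0}, {"x": 0, "y": 0, "z": 0, "ax": 0, "ay": 0, "az": 0}, {"x": 0, "y": 0, "z": 0, "ax": 0, "ay": 0, "az": 0}], "claw": 0.45}}

```text
time_s: 55.85
tool_pos: [0.479, -0.0835, 0.2054]
tool_rot: [-180.0, -0.0, 50.9]
force: [-0.2, 0.3, 0.4]
grip_width: 0.0624
grasp_force: 0.0
```

{"api": "jog_arm", "payload": {"motion": [{"x": 0, "y": 0, "z": -0.5, "ax": 0, "ay": 0, "az": 0}, {"x": 0, "y": 0, "z": -1.5, "ax": 0, "ay": 0, "az": 0}, {"x": 0, "y": 0, "z": -3, "ax": 0, "ay": 0, "az": 0}, {"x": 0, "y": 0, "z": -4, "ax": 0, "ay": 0, "az": 0}, {"x": 0, "y": 0, "z": -4, "ax": 0, "ay": 0, "az": 0}]}}

```text
time_s: 56.35
tool_pos: [0.4786, -0.0836, 0.337]
tool_rot: [-180.0, 0.0, 50.9]
force: [1.6, -0.3, -0.5]
grip_width: 0.0635
grasp_force: 0.0
```

{"api": "jog_arm", "payload": {"motion": [{"x": 0, "y": 4, "z": 0, "ax": 0, "ay": 0, "az": 0}, {"x": 0, "y": 4, "z": 0, "ax": 0, "ay": 0, "az": 0}, {"x": 0, "y": 4, "z": 0, "ax": 0, "ay": 0, "az": 0}, {"x": 1, "y": 4, "z": 0, "ax": 0, "ay": 0, "az": 0}, {"x": 1, "y": 4, "z": 0, "ax": 0, "ay": 0, "az": 0}]}}

```text
time_s: 56.85
tool_pos: [0.6482, -0.1952, 0.3361]
tool_rot: [180.0, -0.0, 50.9]
force: [0.6, 0.2, 0.1]
grip_width: 0.0629
grasp_force: 0.0
```

Run:
```python
from h import *
print(env.get_obs()['tool_pos'])
```

```text
[ 0.64816101 -0.19518674  0.33605282]
```

{"api": "jog_arm", "payload": {"motion": [{"x": -4.2, "y": 2.3, "z": 0, "ax": 0, "ay": 0, "az": 0}, {"x": -4.2, "y": 2.3, "z": 0, "ax": 0, "ay": 0, "az": 0}, {"x": -4.2, "y": 2.3, "z": 0, "ax": 0, "ay": 0, "az": 0}, {"x": -4.2, "y": 2.3, "z": 0, "ax": 0, "ay": 0, "az": 0}, {"x": -4.2, "y": 2.3, "z": 0, "ax": 0, "ay": 0, "az": 0}]}}

```text
time_s: 57.35
tool_pos: [0.6033, -0.4314, 0.3357]
tool_rot: [180.0, -0.0, 50.9]
force: [0.4, -0.0, 0.8]
grip_width: 0.0629
grasp_force: 0.0
```

{"api": "jog_arm", "payload": {"motion": [{"x": 0, "y": 0, "z": 0, "ax": 0, "ay": 0, "az": 0}, {"x": 0, "y": 0, "z": 0, "ax": 0, "ay": 0, "az": 0}, {"x": 0, "y": 0, "z": 0, "ax": 0, "ay": 0, "az": 0}, {"x": 0, "y": 0, "z": 0, "ax": 0, "ay": 0, "az": 0}, {"x": 0, "y": 0, "z": 0, "ax": 0, "ay": 0, "az": 0}]}}

```text
time_s: 57.85
tool_pos: [0.6046, -0.4281, 0.336]
tool_rot: [180.0, -0.1, 51.0]
force: [-0.2, -0.1, -0.6]
grip_width: 0.0632
grasp_force: 0.0
```

Run:
```python
from h import *
t,p=shot('top','t17.png');s,_=shot('scene','s17.png');t0=cv2.imread('pics/top0.png')
a=cv2.resize(t[120:400,130:510],None,fx=1.05,fy=1.05);b=cv2.resize(s[120:400,90:480],(400,294))
cv2.imwrite('pics/c17.png',np.hstack([a,b]))
```

```text
(no output)
```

View pics/c17.png

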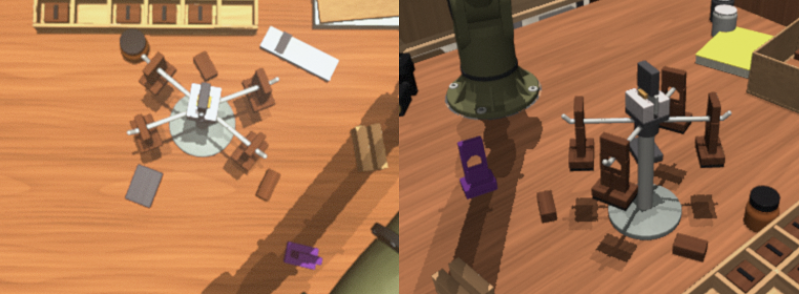

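The final view shows all four stamps hanging on the four pegs, with the key in the shaft at (648,75). The pad, the jar, the wood type and the purple stamp are where they began.

```bash
python3 -c "
from cell import env
print(env.sign_off())"
```

```text
the job is handed in; nothing more can be done
None
```

The job is handed in at about 58 s: the key went in fully home before any stamp was hung, all four stamps hang one to a peg, and the final pictures show the ink pad, jar, wood type and purple stamp where they started.

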